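# Cure the resin pendants under the lamp hood

## Task

Cure the round resin pendants in the lamp station. The lamp's push-lock switch may be on or off: with the hood still on, make sure it is off (black button all the way out), and only then lift the amber hood off by its knob and stand it on the round grey mat. Lay every round pendant from the wooden pad flat on the station's metal plate, put the hood back down over them so that it is fully seated, click the lamp on so that the button stays latched in, and leave the other things on the table where they are.

Things in the scene. Friction and masses are not known exactly. Their poses are not given: they have to be found in the camera images.
- plate_center (a point): Centre of the top face of the lamp station's round aluminium plate (radius 83 mm, 24 mm above the table, a ring of violet lamp dots near its rim), where the pendants are cured. z up; the station's -x axis points from the plate to the white switch block.
- seat_center (a point): Centre of the station's round white platform (radius 120 mm, 18 mm above the table, 6 mm below the plate's top): the hood's rim rests on this platform, around the plate. Straight below plate_center.
- switch_collar (a point): Centre of the top of the dark metal collar (19 mm radius) round the black push button, on the white 70 x 70 mm switch block, 165 mm from the plate's centre, 55 mm above the table; fixed. The button is an upright cylinder 26 mm across. OUT (lamp off) its top stands 20 mm above this point; LATCHED IN (lamp on) 11.4 mm. Its height is not reported: feel for its top.
- switch_stop (a point): Fixed point 5 mm above the collar: where the button's top is when pressed to its hard stop. Push-push: pressed to the stop and let go, it changes between out and latched in; a click that stops short may not switch. Spring 1.6 N when out, 2.6 N latched, 3.4 N at the stop, plus up to 3 N when pressed fast; 8 to 12 N at the stop is ample.
- hood_knob (a point): Middle of the hood's black knob: an upright cylinder 30 mm across and 34 mm tall (this point is 19 mm above the hood's flat top). The hood is a round amber transparent cover, open below, 190 mm outside diameter, 182 mm inside, 72 mm tall without the knob, 106 mm with it, 0.3 kg. This point is 91 mm above its lower rim, on its axis.
- hood_rim (a point): Centre of the hood's lower rim, on its axis. z is the hood's own up axis.
- hood: The hood; origin at the centre of its lower rim, z up.
- mat_center (a point): Centre of the top of the round grey mat (radius 120 mm, 3 mm thick, fixed) on which the hood is set aside.
- pad_center (a point): Centre of the top of the square pale wooden pad (210 x 210 mm, 4 mm thick, fixed) on which the pendants lie at the start.
- pendant1_center (a point): Centre, half-way up, of a round pendant: brass disc 36 mm across and 14 mm thick with a domed red resin top, 30 g. It may be absent (then None throughout).
- pendant2_center (a point): Centre, half-way up, of a round pendant: brass disc 36 mm across and 14 mm thick with a domed blue resin top, 30 g. It may be absent (then None throughout).
- pendant3_center (a point): Centre, half-way up, of a round pendant: brass disc 36 mm across and 14 mm thick with a domed green resin top, 30 g. It may be absent (then None throughout).
- pendant4_center (a point): Centre, half-way up, of a round pendant: brass disc 36 mm across and 14 mm thick with a domed orange resin top, 30 g. It may be absent (then None throughout).
- gear_brooch_mid (a point): Bystander: brass gear brooch, 48 mm across, 8 mm high; the point is its centre.
- resin_bottle_mid (a point): Bystander: closed amber bottle, 38 mm across, 100 mm tall; the point is half-way up.
- findings_jar_mid (a point): Bystander: closed glass jar, 56 mm across, 60 mm tall; the point is half-way up.
- ring_cone_mid (a point): Bystander: wooden ring cone, 44 mm across, 77 mm tall; the point is half-way up.
- square_charm_mid (a point): Bystander: square copper charm, 30 x 30 x 9 mm; the point is its centre. It is not one of the round pendants.
- screwdriver: Bystander: screwdriver 150 mm long lying on the table.
- tweezers: Bystander: steel tweezers 110 mm long lying on the table.
Not all that is in view belongs to the job. Leave any purple look-alike of the part that bears pendant3_center alone.

How it is judged:
On the way, in this order (a step that is already met when the one before it is completed fails the run):
1. the lamp is off (button out) and the hood stands upright on the grey mat (z of lamp_switch_c0 in the frame of switch_collar above -0.003 m and horizontal distance between hood_rim and mat_center below 0.03 m and z of hood_rim in the frame of mat_center below 0.003 m and angle between hood_rim's own z axis and vertical below 0.05 rad), for 0.3 s.
2. every pendant lies flat on the plate and the hood is seated over them (horizontal distance between each of pendant1_center, pendant2_center, pendant3_center, pendant4_center and plate_center below 0.082 m and z of pendant1_center in the frame of plate_center between 0.004 and 0.0105 m and z of pendant2_center in the frame of plate_center between 0.004 and 0.0105 m and z of pendant3_center in the frame of plate_center between 0.004 and 0.0105 m and z of pendant4_center in the frame of plate_center between 0.004 and 0.0105 m and horizontal distance between hood_rim and seat_center below 0.012 m and z of hood_rim in the frame of seat_center below 0.003 m and angle between hood_rim's own z axis and vertical below 0.04 rad and linear speed of hood below 0.02 m/s), for 0.3 s.
At the end, for the whole second after the job is handed in: Every pendant present lies flat on the plate (within 82 mm of its centre), the hood is seated on the platform round it (within 12 mm of centre, rim within 3 mm, upright within 0.04 rad), and the button (lamp_switch_c0) is latched in, about 8.6 mm below out (all of step 2 and z of lamp_switch_c0 in the frame of switch_collar between -0.01 and -0.0072 m); the robot touches nothing.
It fails at once if the lamp button is in while the hood is lifted or off (z of lamp_switch_c0 in the frame of switch_collar below -0.004 m and (z of hood_rim in the frame of seat_center above 0.02 m or horizontal distance between hood_rim and seat_center above 0.05 m)).
It fails at once if a bystander is moved by more than 40 mm (distance of any of gear_brooch_mid, resin_bottle_mid, findings_jar_mid, ring_cone_mid, square_charm_mid, screwdriver, tweezers from where it was at the start of the episode above 0.04 m).
Of pendant1, pendant2, pendant3, pendant4 only 3 to 4 are there at a start; the rules pass over those that are not, and their reading is None.
At some moment in a run one of pendant1, pendant2, pendant3, pendant4 may be knocked a few centimetres aside while the robot is not near it.
Once in a run the grip may slacken for a moment while it holds something.
It also fails if it takes over 210 s, if anything falls off the work surface, if the arm or the gripper's body presses on something with over 40 N, if the wrist force passes 120 N, or if a joint passes its speed limit or range.

## Robot

A 6-joint arm with a two-finger parallel gripper is mounted at the origin on the work surface. World frame = base frame: x ahead of the robot, y to its left, z up, the work surface at z = 0. Lengths are in m, angles in rad, forces in N, time in s.
With the tool pointing down it reaches from about 0.35 to 0.775 m from the base axis. Payload 5.5 kg.
Tool frame: the origin (TCP) lies at the very end of the fingers, on their centre line; the grasp point (between the pads) lies 19 mm behind it (ctrl.grip_depth is the z of the grasp point in the tool frame, in m); z points along the fingers, x is the direction in which the jaws open and shut, and the axes are right-handed (so a half turn about z gives the same grasp; the last joint's range is limited). The gripper opens to 85 mm and grips with 20 to 120 N. Pads are 22 mm wide; open, the fingers measure 114 mm over their backs; the gripper's body (76 mm by 85 mm) begins 54 mm behind the grasp point. The pads swing forward as they close: fully open they stand 13 mm farther back than shut.
Start: joints at [1.189, 0.313, 0.046, 1.304, 0, 1.431], TCP at [0.138, 0.558, 0.231] pointing down, gripper open.
Joint ranges: [-2.76, 2.76], [-0.86, 1.69], [-1.03, 1.26], [-2.2, 2.34], [-1.47, 1.5], [-3.14, 3.14]. Speed limits (rad/s): [2.57, 2.57, 3.14, 3.14, 3.14, 3.14].

## Interface

Orientations are given as a unit quaternion [w, x, y, z].
In Python, from rig import ctrl, eyes gives the robot as it stands.
- The arm moves only by the tool play_rows, never from a script. Its argument "moves" is a list that holds one entry, the list of rows, each a list of 4 numbers: the shift along the tool's x, y, z in m, then the turn about the tool's z in degrees. In form: [[[tx, ty, tz, spin], ...]]. A call has exactly 10 rows; each row shifts and turns the commanded pose from where the row before left it, along the tool's axes as they then stand; what a row does not reach is not made up. A row lasts 1/8 s, in which the tool goes at most 62.5 mm and 10.7 degrees, less where a joint would pass 70% of its speed; a pose out of reach is approached as far as the arm can. A call is refused whole if a number of a shift passes 0.0625 or a number of a turn 10.7, either way. A call with a gripper value outside its range is refused whole. "grip" is the finger opening in m, from 0 to 0.0854, set as the call begins (left out, the last holds). The fingers move at their own pace and stop on an object; "force" is the grip in N (left out, the last holds). Time passes only in rows, so rows that do not move let the fingers close, or fill a call up. It gives the time, the measured TCP pose, the force and the opening at its end, in the units of the state.
- ctrl.state(): the state, without advancing time (a new reading comes with each control period).
- eyes.get_image(name): name is "scene" or "top" or "wrist"; returns the picture (420x560x3 uint8, red, green, blue); there is no depth.
- eyes.calibration(name): a dict with "fx", "fy", "cx", "cy" (pixels), "dist" ([k1, k2, p1, p2, k3] as OpenCV has them; the pictures are not rectified), "extrinsics" (4x4, takes a point from world to camera coordinates). Camera axes: x right, y up, looking along -z (the intrinsics and any distortion apply to the point x, -y, -z); pixel columns grow to the right and rows downward; lengths in m; the calibration is good to about 2 mm. A picture is of the moment at which its call begins: read the wrist's pose just before it. calibration takes no time and is no camera call; for the wrist camera it gives the pose at the moment of the call.
- ctrl.sign_off(): hands the job in, once; it reports no verdict.
The state is a dict: "time_s": time; "joint_positions": joint angles; "dq": joint speeds; "tau": joint torques, N m; "eef_pos": TCP position; "orientation": TCP orientation; "force": force on the tool from outside, world axes, zero at the start; "ft_torque": the same for the moment, N m; "grip_width": opening from 0.0 (shut) to 1.0 (fully open).
Only numpy, scipy, OpenCV 4.12 (cv2) and the standard library are available. Lean on these libraries where they do the work, as an engineer would, in place of code of your own. Each camera call takes 0.05 s, during which the arm holds its last target.

## Working session

There is one attempt and no reset: what is moved stays moved. The work goes in short steps, Python scripts to look and compute and a tool call to move; the robot and the scene stay as the last step left them, time stands still between calls to the robot, and variables do not carry over. Pictures are saved under pics/ and viewed, and the job is handed in when it is done.

Besides the shell and the picture viewer there is one more tool, called after "Request:" as name([rows], argument=value, ...), one row to a line, values as JSON. play_rows: Moves the arm, as the interface text tells. Its arguments: {"type":"object","properties":{"moves":{"type":"array","items":{"type":"array","items":{"type":"array","items":{"type":"number"}}}},"grip":{"type":"number"},"force":{"type":"number"}},"required":["moves"]}

```bash
ls; mkdir -p pics; cat > h.py <<'E'
import numpy as np, cv2
from rig import ctrl, eyes
def save(name,fn,crop=None,scale=1):
    im=eyes.get_image(name)
    o=im[:,:,::-1]
    cv2.imwrite('pics/raw_'+fn+'.png',o)
    if crop: o=o[crop[1]:crop[3],crop[0]:crop[2]]
    if scale!=1: o=cv2.resize(o,None,fx=scale,fy=scale,interpolation=cv2.INTER_CUBIC)
    cv2.imwrite('pics/'+fn+'.png',o)
    return im
def ray(cal,uv):
    K=np.array([[cal['fx'],0,cal['cx']],[0,cal['fy'],cal['cy']],[0,0,1.]])
    p=cv2.undistortPoints(np.array([[uv]],float),K,np.array(cal['dist'],float))[0,0]
    d=np.array([p[0],-p[1],-1.])
    E=np.array(cal['extrinsics']);R=E[:3,:3];t=E[:3,3]
    return -R.T@t, R.T@d
def onz(cal,uv,z):
    o,d=ray(cal,uv); return o+d*(z-o[2])/d[2]
def proj(cal,P):
    E=np.array(cal['extrinsics']);c=E[:3,:3]@np.array(P)+E[:3,3]
    K=np.array([[cal['fx'],0,cal['cx']],[0,cal['fy'],cal['cy']],[0,0,1.]])
    return cv2.projectPoints(np.array([[c[0],-c[1],-c[2]]]),np.zeros(3),np.zeros(3),K,np.array(cal['dist'],float))[0].ravel()
E
python3 - <<'E'
from h import *
s=ctrl.state(); print(s); print(ctrl.grip_depth)
for n in ['scene','top','wrist']:
    save(n,n+'0'); c=eyes.calibration(n); print(n,c)
E
```

```text
pics
{'time_s': 0.0, 'joint_positions': array([ 1.18937788e+00,  3.14026384e-01,  4.49537868e-02,  1.30362483e+00,
       -1.07637337e-05,  1.43120197e+00]), 'dq': array([ 0.00136574,  0.00131409, -0.00135124,  0.0001088 , -0.00059978,
        0.00136977]), 'tau': array([-2.62278618e-04, -4.80628395e+01,  2.98530829e+01,  1.96012377e-02,
       -1.29947698e-04,  1.86490303e-05]), 'eef_pos': array([0.13750593, 0.55776558, 0.23038382]), 'orientation': array([ 4.80995433e-04,  7.87233416e-01,  6.16654397e-01, -8.19886721e-04]), 'force': array([ 0.18729106, -0.12491425, -0.00309128]), 'ft_torque': array([ 0.03216414, -0.01653275, -0.04292196]), 'grip_width': 0.9997862367786516}
-0.0187
scene {'fx': 436.8191545788792, 'fy': 436.8191545788792, 'cx': 278.1113521189243, 'cy': 213.58088979291568, 'dist': array([0.0239224, 0.       , 0.       , 0.       , 0.       ]), 'extrinsics': array([[ 0.13825372,  0.9903871 , -0.00439329, -0.01133115],
       [-0.74900627,  0.10745818,  0.65379076,  0.32390556],
       [ 0.64797803, -0.0870984 ,  0.75666264, -1.54900173],
       [ 0.        ,  0.        
[... 224 characters left out ...]
': array([[-0.01740755, -0.99976003,  0.01329853, -0.05396763],
       [ 0.99583443, -0.01614552,  0.08973907, -0.54831519],
       [-0.08950283,  0.01480527,  0.99587652, -1.70325895],
       [ 0.        ,  0.        ,  0.        ,  1.        ]])}
wrist {'fx': 344.65511461932874, 'fy': 344.65511461932874, 'cx': 279.3887777800372, 'cy': 205.98132799318861, 'dist': array([-0.02518333,  0.        ,  0.        ,  0.        ,  0.        ]), 'extrinsics': array([[ 0.23768655,  0.97134085, -0.00143474, -0.57503263],
       [-0.92983709,  0.22710295, -0.28952932,  0.03885269],
       [-0.28090582,  0.0701513 ,  0.95716807, -0.37845553],
       [ 0.        ,  0.        ,  0.        ,  1.        ]])}
```

View pics/scene0.png

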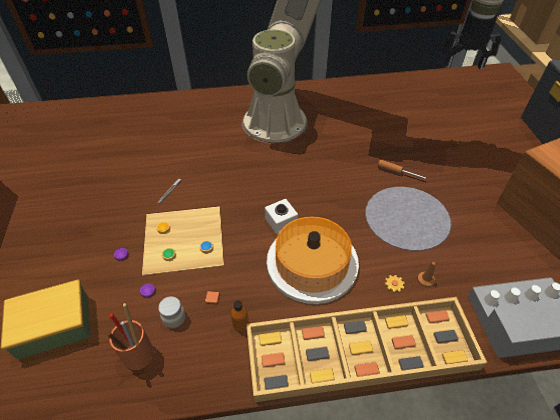

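View pics/top0.png

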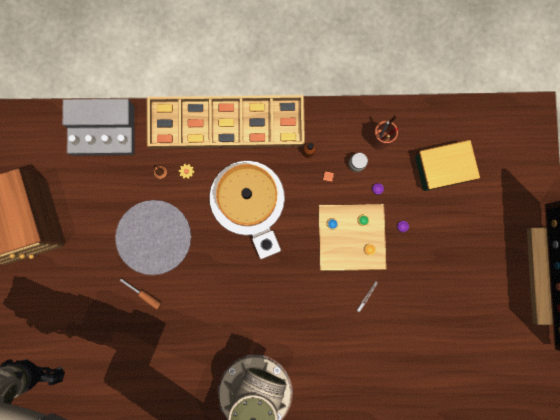

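View pics/wrist0.png

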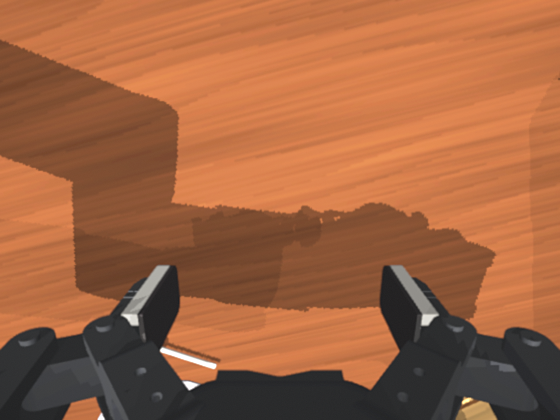

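The top view shows the hood knob (246,194), button (266,244), mat (153,238), and pad (352,237) with blue (332,224), green (364,220) and orange (369,250) pendants. The purple look-alikes at (378,189) and (403,226) are off the pad. The square charm at (328,177) isn't a pendant.

```bash
python3 - <<'E'
from h import *
im=cv2.imread('pics/raw_top0.png'); sc=cv2.imread('pics/raw_scene0.png')
a=cv2.resize(im[150:290,200:420],None,fx=3.5,fy=3.5,interpolation=cv2.INTER_CUBIC);cv2.imwrite('pics/c_top0.png',a)
b=cv2.resize(sc[190:310,110:370],None,fx=3,fy=3,interpolation=cv2.INTER_CUBIC);cv2.imwrite('pics/c_sc0.png',b)
ct=eyes.calibration('top');cs=eyes.calibration('scene')
def blobs(img,lo,hi,roi,amin=15):
    h=cv2.cvtColor(img,cv2.COLOR_BGR2HSV); m=cv2.inRange(h,np.array(lo),np.array(hi))
    M=np.zeros_like(m);M[roi[1]:roi[3],roi[0]:roi[2]]=m[roi[1]:roi[3],roi[0]:roi[2]]
    n,_,st,ce=cv2.connectedComponentsWithStats(M); return [(st[i,4],ce[i].round(1),st[i,:4]) for i in range(1,n) if st[i,4]>=amin]
for nm,lo,hi,z in [('blue',(95,100,60),(125,255,255),.017),('green',(45,100,60),(85,255,255),.017),('orange',(12,190,180),(25,255,255),.017),('purple',(126,80,60),(155,255,255),.014),('red',(0,170,150),(6,255,255),.01)]:
    for cal,img,roi in [(ct,im,(200,150,420,290)),(cs,sc,(110,190,370,310))]:
        for a,c,bb in blobs(img,lo,hi,roi): print(nm,a,c,bb,onz(cal,c,z).round(4))
print('knob',onz(ct,(246.5,194),.128), 'btn',onz(ct,(266.3,244.3),.07),'mat',onz(ct,(153,238),.003),'pad',onz(ct,(352.5,237.5),.004))
E
```

```text
blue 56 [332.3 223.5] [329 220   8   8] [ 0.5227 -0.2599  0.017 ]
blue 69 [205.7 245.4] [201 242  10   8] [ 0.5243 -0.258   0.017 ]
green 61 [363.4 219.9] [359 216   9   9] [ 0.5326 -0.3598  0.017 ]
green 78 [167.9 252.9] [163 249  11   9] [ 0.5349 -0.3577  0.017 ]
orange 1441 [314.3 235. ] [276 217  75  61] [0.5309 0.0374 0.017 ]
orange 75 [162.5 226.4] [157 222  12   9] [ 0.4411 -0.3749  0.017 ]
purple 100 [377.5 188.3] [372 183  12  11] [ 0.6344 -0.4091  0.014 ]
purple 103 [402.6 225.9] [397 221  12  11] [ 0.5116 -0.4852  0.014 ]
purple 131 [120.6 253.6] [114 248  14  12] [ 0.5171 -0.4821  0.014 ]
purple 159 [147.1 289.9] [140 284  15  13] [ 0.6396 -0.4065  0.014 ]
knob [0.60744567 0.01004636 0.128     ] btn [ 0.45762186 -0.04726387  0.07      ] mat [0.48668431 0.31442979 0.003     ] pad [ 0.47745264 -0.32532611  0.004     ]
```

View pics/c_top0.png

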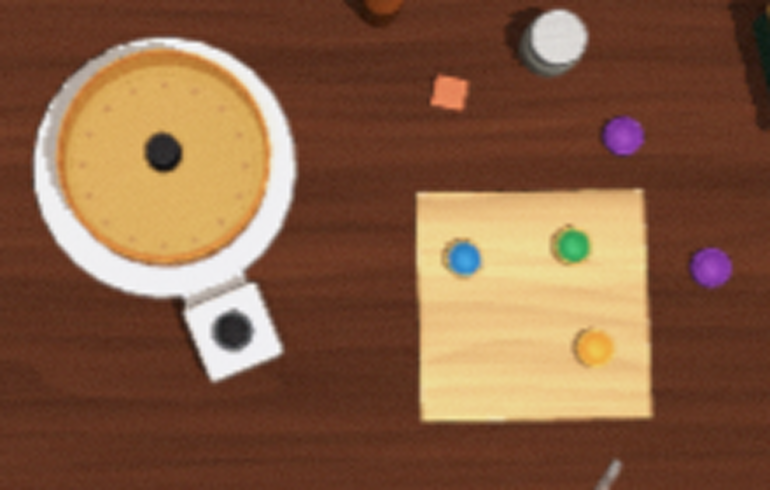

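View pics/c_sc0.png

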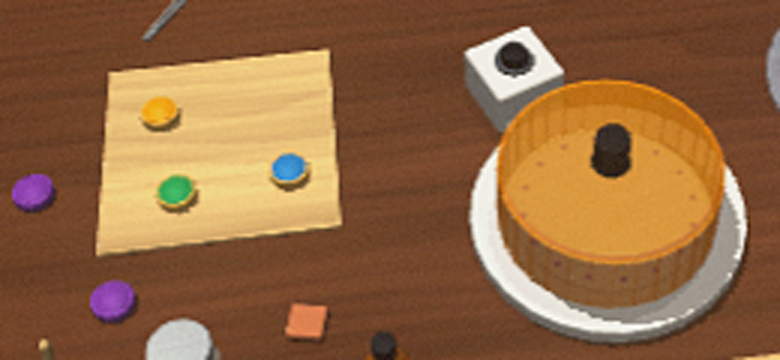

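```bash
python3 - <<'E'
from h import *
im=cv2.imread('pics/raw_top0.png'); sc=cv2.imread('pics/raw_scene0.png')
ct=eyes.calibration('top');cs=eyes.calibration('scene')
def dark(img,roi,v):
    g=img.max(2);s=g[roi[1]:roi[3],roi[0]:roi[2]];m=(s<v).astype(np.uint8)
    n,_,st,ce=cv2.connectedComponentsWithStats(m);i=1+np.argmax(st[1:,4]);return st[i],ce[i]+[roi[0],roi[1]]
for v in (60,90):
  k=dark(im,(232,182,262,206),v);print('knob top',k,onz(ct,k[1],.12));
  b=dark(im,(258,236,275,252),v);print('btn top',b,onz(ct,b[1],.06))
  k2=dark(sc,(300,228,330,252),v);print('knob sc',k2,onz(cs,k2[1],.109))
  b2=dark(sc,(270,200,292,217),v);print('btn sc',b2,onz(cs,b2[1],.063))
# platform white
g=im.copy();m=(g.min(2)>120).astype(np.uint8)
M=np.zeros_like(m);M[155:236,200:295]=m[155:236,200:295]
cn=max(cv2.findContours(M,cv2.RETR_EXTERNAL,cv2.CHAIN_APPROX_NONE)[0],key=cv2.contourArea)
hull=cv2.convexHull(cn).reshape(-1,2)
W=np.array([onz(ct,p,.018)[:2] for p in hull])
def cf(W):
    A=np.c_[2*W,np.ones(len(W))];x=np.linalg.lstsq(A,(W**2).sum(1),rcond=None)[0];return x[:2],np.sqrt(x[2]+x[:2]@x[:2])
print('plat',cf(W))
# mat: grey
h=cv2.cvtColor(im,cv2.COLOR_BGR2HSV);m=((h[:,:,1]<60)&(h[:,:,2]>70)).astype(np.uint8)
M=np.zeros_like(m);M[190:285,105:200]=m[190:285,105:200]
cn=max(cv2.findContours(cv2.morphologyEx(M,cv2.MORPH_CLOSE,np.ones((5,5))),cv2.RETR_EXTERNAL,cv2.CHAIN_APPROX_NONE)[0],key=cv2.contourArea).reshape(-1,2)
print('mat',cf(np.array([onz(ct,p,.003)[:2] for p in cn])))
# orange
s=h[243:257,362:377];print(s[5:9,4:10].tolist()[1])
m=((s[:,:,1]>190)).astype(np.uint8);ys,xs=np.nonzero(m);print(len(xs),xs.mean()+362,ys.mean()+243,onz(ct,(xs.mean()+362,ys.mean()+243),.017))
for P in [(.458,-.047,.055),(.458,-.047,.0664),(.458,-.047,.075)]: print(proj(cs,P))
E
```

```text
knob top (array([10,  7,  9, 10, 70], dtype=int32), array([246.31428571, 193.35714286])) [0.6104727  0.01081577 0.12      ]
btn top (array([ 4,  4,  9,  9, 54], dtype=int32), array([265.96296296, 243.98148148])) [ 0.45901607 -0.04629091  0.06      ]
knob sc (array([  8,   4,  12,  17, 153], dtype=int32), array([313.55555556, 240.26143791])) [0.61658804 0.01334289 0.109     ]
btn sc (array([ 7,  4,  9,  9, 64], dtype=int32), array([281.03125 , 208.484375])) [ 0.46236112 -0.04473844  0.063     ]
knob top (array([10,  6, 10, 11, 81], dtype=int32), array([246.32098765, 193.34567901])) [0.61050728 0.01079507 0.12      ]
btn top (array([ 4,  4,  9,  9, 70], dtype=int32), array([266.05714286, 244.04285714])) [ 0.45882057 -0.04658035  0.06      ]
knob sc (array([  7,   4,  13,  17, 179], dtype=int32), array([313.45251397, 240.11173184])) [0.61610085 0.01318135 0.109     ]
btn sc (array([ 5,  4, 12, 11, 95], dtype=int32), array([280.83157895, 209.26315789])) [ 0.46510094 -0.04568543  0.063     ]
plat (array([0.60863602, 0.01066589]), np.float64(0.1215130908320284))
mat (array([0.49042391, 0.31489646]), np.float64(0.11836277732971316))
[[17, 188, 233], [18, 181, 237], [20, 171, 238], [22, 167, 237], [22, 170, 237], [21, 174, 236]]
0 nan nan [nan nan nan]
[279.99373535 209.32004591]
[279.98903425 206.57146521]
[279.98544513 204.47161052]<stdin>:28: RuntimeWarning: Mean of empty slice.
  ret = ret.dtype.type(ret / rcount)
```

```bash
cat >> h.py <<'E'
def yaw(s=None):
    w,x,y,z=(s or ctrl.state())['orientation']
    return np.degrees(np.arctan2(2*(x*y+w*z),1-2*(y*y+z*z)))
def plan(tgts,st=None):
    """tgts: list of (x,y,z,yawdeg,n)"""
    s=st or ctrl.state(); p=np.array(s['eef_pos']); a=yaw(s)
    print('at',p.round(4),'yaw',round(a,2))
    for x,y,z,ya,n in tgts:
        q=np.array([x,y,z],float)
        if ya is None: ya=a
        d=(ya-a+90)%180-90 if abs(ya-a)>90 else ya-a
        for i in range(n):
            t=np.radians(a); X=np.array([np.cos(t),np.sin(t),0]);Y=np.array([np.sin(t),-np.cos(t),0]);Z=np.array([0,0,-1])
            v=(q-p)/(n-i); r=[round(float(v@X),4),round(float(v@Y),4),round(float(v@Z),4),round(-d/n,2)]
            p=p+X*r[0]+Y*r[1]+Z*r[2]; a-=r[3]
            print(r,end=',\n')
    print('end',p.round(4),round(a,2))
E
python3 - <<'E'
from h import *
E=np.array(eyes.calibration('wrist')['extrinsics']);print('cam',-E[:3,:3].T@E[:3,3])
plan([(.45,-.045,.25,0,14)])
plan([(.40,-.03,.27,20,14)])
E
```

```text
cam [0.06649384 0.57627828 0.37266951]
at [0.1375 0.5579 0.2306] yaw 76.15
[-0.0365, 0.032, -0.0014, np.float64(5.44)],
[-0.0333, 0.0353, -0.0014, np.float64(5.44)],
[-0.0298, 0.0383, -0.0014, np.float64(5.44)],
[-0.026, 0.0409, -0.0014, np.float64(5.44)],
[-0.022, 0.0432, -0.0014, np.float64(5.44)],
[-0.0178, 0.0451, -0.0014, np.float64(5.44)],
[-0.0135, 0.0466, -0.0014, np.float64(5.44)],
[-0.009, 0.0477, -0.0014, np.float64(5.44)],
[-0.0044, 0.0483, -0.0014, np.float64(5.44)],
[0.0002, 0.0485, -0.0014, np.float64(5.44)],
[0.0048, 0.0483, -0.0014, np.float64(5.44)],
[0.0093, 0.0476, -0.0013, np.float64(5.44)],
[0.0138, 0.0465, -0.0014, np.float64(5.44)],
[0.0181, 0.0449, -0.0013, np.float64(5.44)],
end [ 0.4499 -0.045   0.25  ] -0.01
at [0.1375 0.5579 0.2306] yaw 76.15
[-0.0363, 0.0283, -0.0028, np.float64(4.01)],
[-0.0342, 0.0307, -0.0028, np.float64(4.01)],
[-0.032, 0.033, -0.0028, np.float64(4.01)],
[-0.0296, 0.0352, -0.0028, np.float64(4.01)],
[-0.0271, 0.0372, -0.0028, np.float64(4.01)],
[-0.0244, 0.039, -0.0028, np.float64(4.01)],
[-0.0216, 0.0406, -0.0028, np.float64(4.01)],
[-0.0187, 0.042, -0.0028, np.float64(4.01)],
[-0.0157, 0.0432, -0.0028, np.float64(4.01)],
[-0.0127, 0.0442, -0.0028, np.float64(4.01)],
[-0.0096, 0.045, -0.0029, np.float64(4.01)],
[-0.0064, 0.0455, -0.0028, np.float64(4.01)],
[-0.0032, 0.0459, -0.0029, np.float64(4.01)],
[0.0001, 0.046, -0.0028, np.float64(4.01)],
end [ 0.4  -0.03  0.27] 20.01
```

```bash
python3 - <<'E'
from h import *
plan([(.459,-.045,.25,76.15,15)])
E
```

```text
at [0.1375 0.5579 0.2306] yaw 76.15
[-0.0339, 0.0304, -0.0013, np.float64(-0.0)],
[-0.0339, 0.0304, -0.0013, np.float64(-0.0)],
[-0.0339, 0.0304, -0.0013, np.float64(-0.0)],
[-0.0339, 0.0304, -0.0013, np.float64(-0.0)],
[-0.0339, 0.0304, -0.0013, np.float64(-0.0)],
[-0.0339, 0.0304, -0.0013, np.float64(-0.0)],
[-0.0339, 0.0305, -0.0013, np.float64(-0.0)],
[-0.0339, 0.0304, -0.0013, np.float64(-0.0)],
[-0.0339, 0.0305, -0.0013, np.float64(-0.0)],
[-0.0339, 0.0304, -0.0013, np.float64(-0.0)],
[-0.0339, 0.0305, -0.0013, np.float64(-0.0)],
[-0.0339, 0.0304, -0.0013, np.float64(-0.0)],
[-0.0339, 0.0305, -0.0013, np.float64(-0.0)],
[-0.0339, 0.0304, -0.0013, np.float64(-0.0)],
[-0.0338, 0.0305, -0.0012, np.float64(-0.0)],
end [ 0.459 -0.045  0.25 ] 76.15
```

Request:
play_rows([
  [[-0.04,0.036,-0.001,0],[-0.04,0.036,-0.001,0],[-0.04,0.036,-0.001,0],[-0.04,0.036,-0.001,0],[-0.04,0.036,-0.001,0],[-0.04,0.036,-0.001,0],[-0.04,0.036,-0.001,0],[-0.04,0.036,-0.001,0],[-0.04,0.036,-0.001,0],[-0.04,0.036,-0.001,0]],
], grip=0.0)

```text
time_s: 1.4
eef_pos: [0.3919, 0.0821, 0.2414]
orientation: [0.0, 0.787, 0.617, 0.0]
force: [0.8, 0.5, 0.4]
grip_width: 0.006
```

Request:
play_rows([
  [[-0.036,0.032,-0.001,0],[-0.036,0.032,-0.001,0],[-0.036,0.032,-0.001,0],[0,0,0,0],[0,0,0,0],[0,0,0,0],[0,0,0,0],[0,0,0,0],[0,0,0,0],[0,0,0,0]],
])

```text
time_s: 2.65
eef_pos: [0.4588, -0.044, 0.2443]
orientation: [0.0, 0.787, 0.617, 0.0]
force: [-0.3, 0.3, -0.7]
grip_width: -0.002
```

```bash
python3 - <<'E'
from h import *
print(ctrl.state()['eef_pos'],yaw(),ctrl.state()['force'])
save('wrist','w1');c=eyes.calibration('wrist')
for P in [(.459,-.046,.055),(.459,-.046,.075),(.609,.0107,.124)]: print(proj(c,P))
np.save('w1.npy',c,allow_pickle=True)
E
```

```text
[ 0.4587926  -0.0439787   0.24432072] 76.15937256577597 [-0.28618201  0.25349261 -0.68915136]
[276.73965351 180.42406692]
[276.58170588 185.14352811]
[376.50311508 339.82885558]
```

View pics/w1.png

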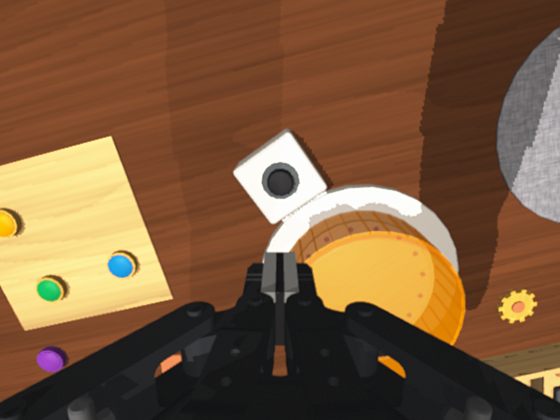

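```bash
python3 - <<'E'
from h import *
c=np.load('w1.npy',allow_pickle=True).item()
im=cv2.imread('pics/raw_w1.png');g=im.max(2)
for v in (55,75,110,140):
    s=(g[150:212,250:312]<v).astype(np.uint8);n,_,st,ce=cv2.connectedComponentsWithStats(s)
    i=1+np.argmax(st[1:,4]);uv=ce[i]+[250,150];print(v,st[i],uv,onz(c,uv,.055)[:2],onz(c,uv,.07)[:2])
cv2.imwrite('pics/c_w1.png',cv2.resize(im[130:230,230:340],None,fx=6,fy=6,interpolation=cv2.INTER_CUBIC))
def bl(lo,hi,roi):
    h=cv2.cvtColor(im,cv2.COLOR_BGR2HSV); m=cv2.inRange(h,np.array(lo),np.array(hi))[roi[1]:roi[3],roi[0]:roi[2]]
    n,_,st,ce=cv2.connectedComponentsWithStats(m);i=1+np.argmax(st[1:,4]);return ce[i]+roi[:2],st[i]
for nm,lo,hi,roi in [('blue',(95,100,60),(125,255,255),(90,230,160,300)),('green',(45,100,60),(85,255,255),(20,260,80,320)),('orange',(12,200,180),(25,255,255),(0,195,30,250))]:
    uv,st=bl(lo,hi,roi);print(nm,uv,st,onz(c,uv,.017)[:2])
E
```

```text
55 [ 18  19  26  26 211] [279.55924171 181.9478673 ] [ 0.46114681 -0.04367279] [ 0.45781977 -0.04286752]
75 [ 17  19  28  27 580] [280.01724138 181.82758621] [ 0.46113622 -0.04320639] [ 0.45780965 -0.04242223]
110 [ 13  14  33  33 765] [278.97777778 181.55947712] [ 0.46063117 -0.04413545] [ 0.45732747 -0.04330924]
140 [  12   13   37   35 1015] [279.93004926 180.0955665 ] [ 0.4594244  -0.04287681] [ 0.45617533 -0.04210757]
blue [119.70098039 265.96078431] [ 18  25  25  22 408] [ 0.52356551 -0.25470295]
green [ 48.26329787 290.25      ] [ 17  20  24  21 376] [ 0.53382827 -0.35347618]
orange [  5.60294118 224.99632353] [  0  17  14  25 272] [ 0.44329577 -0.36589503]
```

View pics/c_w1.png

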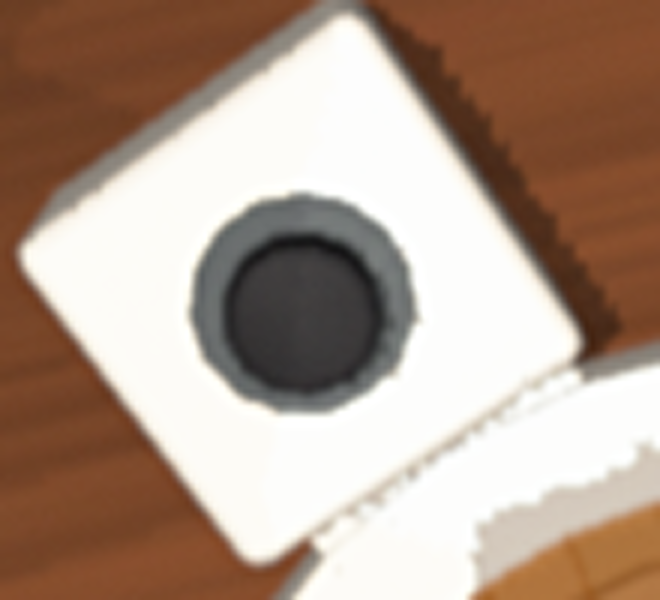

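Request:
play_rows([
  [[0,0,0.03,0],[0,0,0.03,0],[0,0,0.03,0],[0,0,0.03,0],[0,0,0.02,0],[0,0,0.015,0],[0,0,0.008,0],[0,0,0,0],[0,0,0,0],[0,0,0,0]],
])

```text
time_s: 3.95
eef_pos: [0.4593, -0.0442, 0.0819]
orientation: [0.0, 0.787, 0.617, 0.0]
force: [0.9, -0.4, -0.6]
grip_width: -0.002
```

Request:
play_rows([
  [[0,0,0.002,0],[0,0,0.002,0],[0,0,0.001,0],[0,0,0.001,0],[0,0,0.001,0],[0,0,0,0],[0,0,0,0],[0,0,0,0],[0,0,0,0],[0,0,0,0]],
])

```text
time_s: 5.2
eef_pos: [0.4588, -0.0441, 0.0743]
orientation: [-0.0, 0.787, 0.617, 0.0]
force: [0.6, 0.1, 0.3]
grip_width: -0.003
```

Request:
play_rows([
  [[0,0,0.001,0],[0,0,0.001,0],[0,0,0.001,0],[0,0,0.001,0],[0,0,0,0],[0,0,0,0],[0,0,0,0],[0,0,0,0],[0,0,0,0],[0,0,0,0]],
])

```text
time_s: 6.45
eef_pos: [0.4588, -0.0441, 0.0703]
orientation: [-0.0, 0.787, 0.617, 0.0]
force: [0.8, 0.2, -0.0]
grip_width: 0.003
```

```bash
python3 - <<'E'
from h import *
f=[]
for i in range(4):
    eyes.get_image('top'); f.append(ctrl.state()['force'])
print(np.array(f).round(2), ctrl.state()['eef_pos'])
E
```

```text
[[-0.35  0.66  0.28]
 [ 0.49 -0.18 -0.8 ]
 [ 0.3   0.44 -0.09]
 [-0.27 -0.21  0.46]] [ 0.45878621 -0.04407953  0.0702679 ]
```

No force at z = 70 mm, well below the "out" height of 75 mm, so the button is latched in. I'll press it to the stop.

Request:
play_rows([
  [[0,0,0.002,0],[0,0,0.002,0],[0,0,0.002,0],[0,0,0.002,0],[0,0,0.001,0],[0,0,0.001,0],[0,0,0.001,0],[0,0,0,0],[0,0,0,0],[0,0,0,0]],
])

```text
time_s: 7.9
eef_pos: [0.459, -0.0441, 0.06]
orientation: [0.0, 0.787, 0.617, 0.0]
force: [-2.6, 0.5, 9.2]
grip_width: 0.002
```

Request:
play_rows([
  [[0,0,0,0],[0,0,-0.003,0],[0,0,-0.003,0],[0,0,-0.004,0],[0,0,-0.005,0],[0,0,-0.005,0],[0,0,-0.005,0],[0,0,0,0],[0,0,0,0],[0,0,0,0]],
])

```text
time_s: 9.15
eef_pos: [0.4586, -0.044, 0.0841]
orientation: [-0.0, 0.787, 0.617, -0.0]
force: [0.4, -0.4, 0.2]
grip_width: -0.0
```

Request:
play_rows([
  [[0,0,0.003,0],[0,0,0.003,0],[0,0,0.003,0],[0,0,0.002,0],[0,0,0.002,0],[0,0,0,0],[0,0,0,0],[0,0,0,0],[0,0,0,0],[0,0,0,0]],
])

```text
time_s: 10.4
eef_pos: [0.4588, -0.0441, 0.0713]
orientation: [-0.0, 0.787, 0.617, 0.0]
force: [-1.3, 1.2, 1.7]
grip_width: -0.001
```

```bash
python3 - <<'E'
from h import *
f=[]
for i in range(4):
    eyes.get_image('top'); f.append(ctrl.state()['force'])
print(np.array(f).round(2), ctrl.state()['eef_pos'])
E
```

```text
[[-1.52 -0.09  2.53]
 [-0.73  0.31  2.38]
 [-1.13  0.56  2.19]
 [-1.21  0.49  1.76]] [ 0.45873494 -0.04406844  0.07125231]
```

Force of 2.2 N at z = 71 mm means the button is out and the lamp is off. Next I'll go over the knob with the gripper open.

Request:
play_rows([
  [[0,0,-0.04,0],[0,0,-0.05,0],[0,0,-0.05,0],[0.03,0.0445,0,0],[0.03,0.0445,0,0],[0.0295,0.0445,0,0],[0,0,0,0],[0,0,0,0],[0,0,0,0],[0,0,0,0]],
], grip=0.085)

```text
time_s: 11.85
eef_pos: [0.6091, 0.0104, 0.2121]
orientation: [0.0, 0.787, 0.616, 0.0]
force: [-0.1, -0.2, -0.5]
grip_width: 0.997
```

```bash
python3 - <<'E'
from h import *
s=ctrl.state();print(s['eef_pos'],yaw(),s['force'])
save('wrist','w2');c=eyes.calibration('wrist')
print(proj(c,s['eef_pos']))
for P in [(.6095,.011,.124),(.6095,.011,.109)]: print(proj(c,P))
np.save('w2.npy',c,allow_pickle=True)
E
```

```text
[0.60913984 0.01038835 0.21207179] 76.10233916685844 [-0.1364937  -0.17502442 -0.53609012]
[277.60620831 269.46688433]
[279.1797307  211.08872144]
[279.18854608 204.93043321]
```

View pics/w2.png

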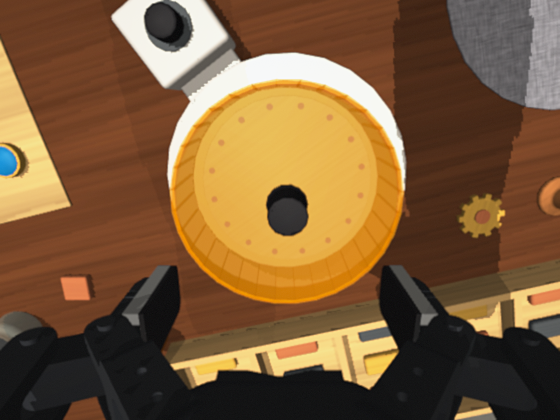

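```bash
python3 - <<'E'
from h import *
c=np.load('w2.npy',allow_pickle=True).item()
im=cv2.imread('pics/raw_w2.png');g=im.max(2)
cv2.imwrite('pics/c_w2.png',cv2.resize(im[160:260,230:350],None,fx=6,fy=6,interpolation=cv2.INTER_CUBIC))
m=(g[170:250,255:325]<70).astype(np.uint8);n,_,st,ce=cv2.connectedComponentsWithStats(m);i=1+np.argmax(st[1:,4]);print(st[i],ce[i]+[255,170])
s=st[i]; u=255+s[0]+(s[2]-1)/2; w=s[2]; v=170+s[1]+s[3]-w/2-.5
print(u,v,onz(c,(u,v),.124))
g2=im.max(2);m=(g2[0:50,140:195]<70).astype(np.uint8);n,_,st,ce=cv2.connectedComponentsWithStats(m);i=1+np.argmax(st[1:,4]);print('btn',st[i],ce[i]+[140,0],onz(c,ce[i]+[140,0],.065))
# platform white hull
h=cv2.cvtColor(im,cv2.COLOR_BGR2HSV)
E
```

```text
[  12   15   41   50 1646] [286.82381531 209.79526124]
287.0 214.0 [0.61289535 0.0158237  0.124     ]
btn [   5    2   46   45 1438] [166.86439499  24.52294854] [ 0.46249884 -0.04106163  0.065     ]
```

View pics/c_w2.png

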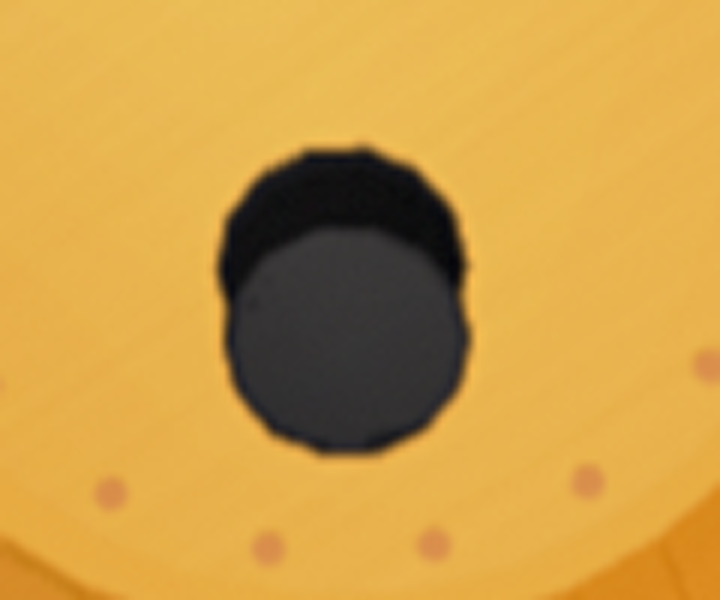

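The knob top in the wrist view is at (288,216), about 5 mm off in tool x. I'll shift by that and descend to grip it.

Request:
play_rows([
  [[0.005,0.003,0.02,0],[0,0,0.03,0],[0,0,0.03,0],[0,0,0.02,0],[0,0,0.01,0],[0,0,0.006,0],[0,0,0,0],[0,0,0,0],[0,0,0,0],[0,0,0,0]],
])

```text
time_s: 13.15
eef_pos: [0.6142, 0.015, 0.0957]
orientation: [0.0, 0.787, 0.617, 0.0]
force: [-0.2, 0.1, -0.1]
grip_width: 0.997
```

Request:
play_rows([
  [[0,0,0,0],[0,0,0,0],[0,0,0,0],[0,0,0,0],[0,0,0,0],[0,0,0,0],[0,0,0,0],[0,0,0,0],[0,0,0,0],[0,0,0,0]],
], grip=0.0, force=60)

```text
time_s: 14.4
eef_pos: [0.6142, 0.015, 0.0955]
orientation: [0.0, 0.787, 0.617, 0.0]
force: [-0.5, 0.5, 4.1]
grip_width: 0.328
```

```bash
python3 - <<'E'
from h import *
s=ctrl.state();print(s['eef_pos'],yaw(),s['force'],s['grip_width']*85.4)
save('wrist','w3');save('scene','s3',(200,160,460,340),3)
E
```

```text
[0.61416978 0.01501638 0.09554894] 76.14849924469483 [-0.49333124  0.50015706  4.08450415] 27.984600157405257
```

View pics/w3.png

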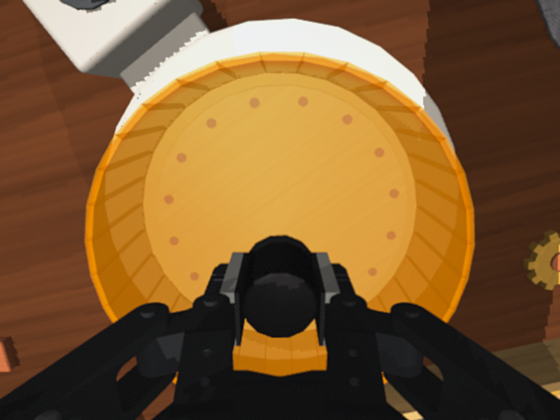

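View pics/s3.png

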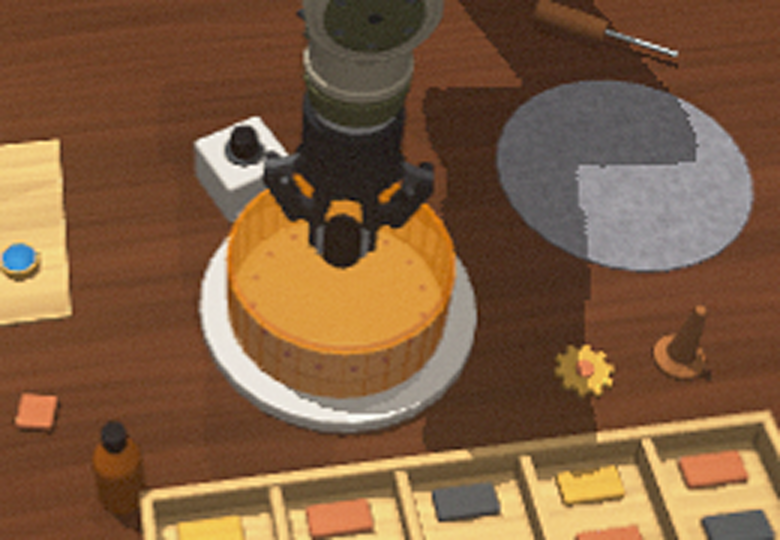

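Grip is good at 28 mm and the button stands out. Lifting now.

Request:
play_rows([
  [[0,0,-0.003,0],[0,0,-0.008,0],[0,0,-0.012,0],[0,0,-0.015,0],[0,0,-0.01,0],[0,0,0,0],[0,0,0,0],[0,0,0,0],[0,0,0,0],[0,0,0,0]],
], force=90)

```text
time_s: 15.75
eef_pos: [0.6138, 0.015, 0.143]
orientation: [-0.0, 0.787, 0.617, -0.0]
force: [-0.1, 0.8, -3.3]
grip_width: 0.326
```

```bash
python3 - <<'E'
from h import *
s=ctrl.state();print(s['eef_pos'],yaw(),s['force'],s['grip_width']*85.4)
save('wrist','w4');save('scene','s4',(200,160,460,340),3)
ct=eyes.calibration('top');print(onz(ct,(160,172),.02),onz(ct,(186,171),.004))
E
```

```text
[0.61380299 0.01502643 0.14300787] 76.14843768360414 [-0.10193187  0.80768808 -3.3358394 ] 27.879380901542525
[0.6969841  0.28905814 0.02      ] [0.70193798 0.2084075  0.004     ]
```

View pics/s4.png

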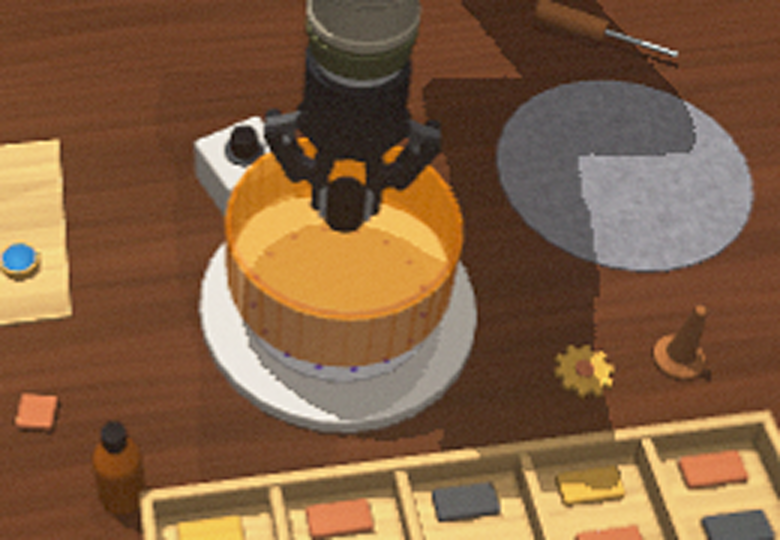

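The hood is lifted and hanging level. I'm carrying it to the mat.

Request:
play_rows([
  [[0.018,-0.013,0,0],[0.032,-0.023,0,0],[0.035,-0.0255,0,0],[0.035,-0.0255,0,0],[0.035,-0.0255,0,0],[0.035,-0.0255,0,0],[0.035,-0.0255,0,0],[0.026,-0.019,0,0],[0.012,-0.008,0,0],[0,0,0,0]],
])

```text
time_s: 17.1
eef_pos: [0.4913, 0.3168, 0.1433]
orientation: [0.0, 0.787, 0.617, -0.0]
force: [0.5, -0.4, -2.5]
grip_width: 0.324
```

```bash
python3 - <<'E'
from h import *
s=ctrl.state();print(s['eef_pos'],yaw(),s['force'],s['grip_width']*85.4)
save('scene','s5',(260,120,520,300),3)
E
```

```text
[0.49130861 0.31675661 0.14332891] 76.26217352743491 [ 0.53581219 -0.38913245 -2.54989106] 27.71066315850396
```

View pics/s5.png

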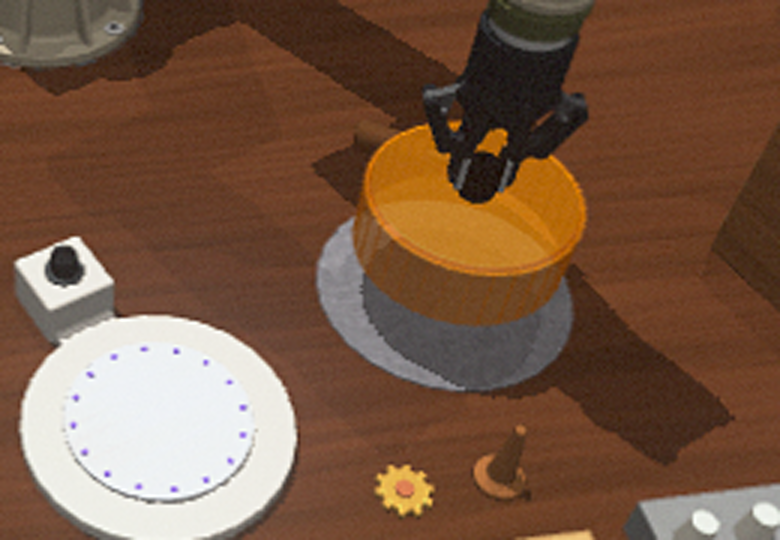

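Request:
play_rows([
  [[0,0,0.012,0],[0,0,0.016,0],[0,0,0.014,0],[0,0,0.01,0],[0,0,0.005,0],[0,0,0.003,0],[0,0,0.002,0],[0,0,0.001,0],[0,0,0,0],[0,0,0,0]],
])

```text
time_s: 18.4
eef_pos: [0.4922, 0.3161, 0.0807]
orientation: [0.0, 0.787, 0.617, 0.0]
force: [0.5, 0.5, -1.6]
grip_width: 0.326
```

Request:
play_rows([
  [[0,0,0.0005,0],[0,0,0,0],[0,0,0,0],[0,0,0,0],[0,0,0,0],[0,0,-0.02,0],[0,0,-0.03,0],[0,0,-0.04,0],[0,0,-0.03,0],[0,0,0,0]],
], grip=0.085)

```text
time_s: 19.65
eef_pos: [0.4936, 0.3167, 0.2028]
orientation: [0.001, 0.787, 0.617, 0.003]
force: [0.8, 0.5, 0.1]
grip_width: 0.996
```

```bash
python3 - <<'E'
from h import *
s=ctrl.state();print(s['eef_pos'],yaw(),s['force'],s['grip_width']*85.4)
save('scene','s6');save('top','t6')
E
```

```text
[0.49358049 0.31670074 0.20278114] 76.14941973230988 [0.84779609 0.54515512 0.1128909 ] 85.05986325198958
```

View pics/s6.png

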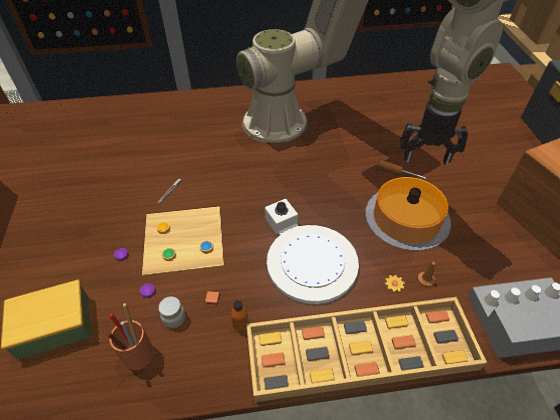

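View pics/t6.png

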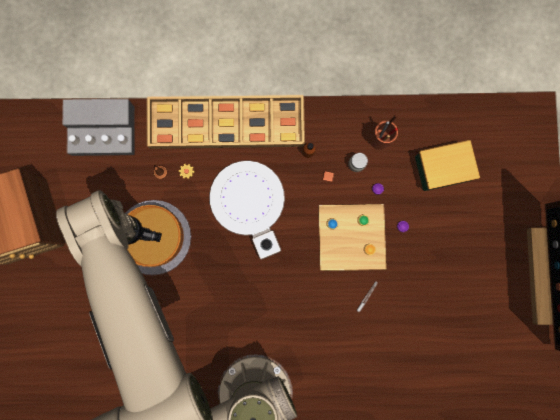

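Step 1 looks done, with the hood on the mat (top 154,235). Only three pendants are present: blue, green and orange. I'll measure the plate centre from the violet dots.

```bash
python3 - <<'E'
from h import *
for n,f,roi in [('top','t6',(215,165,280,230)),('scene','s6',(270,225,355,295))]:
    im=cv2.imread(f'pics/raw_{f}.png');c=eyes.calibration(n)
    x0,y0,x1,y1=roi;hs=cv2.cvtColor(im,cv2.COLOR_BGR2HSV)[y0:y1,x0:x1]
    m=((hs[:,:,1]>(35 if n=='top' else 45))&(hs[:,:,0]>115)&(hs[:,:,0]<150)).astype(np.uint8)
    k,_,st,ce=cv2.connectedComponentsWithStats(m)
    P=np.array([onz(c,ce[i]+[x0,y0],.024)[:2] for i in range(1,k) if st[i,4]>=2])
    A=np.c_[2*P,np.ones(len(P))];x=np.linalg.lstsq(A,(P**2).sum(1),rcond=None)[0];r=np.sqrt(x[2]+x[:2]@x[:2])
    print(n,len(P),x[:2],r,np.abs(np.linalg.norm(P-x[:2],axis=1)-r).max())
plan([(.525,-.21,.20,90,15)])
E
```

```text
top 16 [0.61195319 0.0138239 ] 0.0740582961369499 0.0010211648919034727
scene 16 [0.6109903  0.01629032] 0.07412165791944565 0.0007701548565950678
at [0.4919 0.3159 0.1996] yaw 76.15
[-0.0335, 0.0105, -0.0, np.float64(-0.92)],
[-0.0337, 0.01, -0.0, np.float64(-0.92)],
[-0.0338, 0.0095, -0.0, np.float64(-0.92)],
[-0.034, 0.0089, -0.0, np.float64(-0.92)],
[-0.0341, 0.0084, -0.0, np.float64(-0.92)],
[-0.0343, 0.0078, -0.0, np.float64(-0.92)],
[-0.0344, 0.0073, -0.0, np.float64(-0.92)],
[-0.0345, 0.0067, -0.0001, np.float64(-0.92)],
[-0.0346, 0.0061, -0.0, np.float64(-0.92)],
[-0.0347, 0.0056, -0.0001, np.float64(-0.92)],
[-0.0347, 0.005, -0.0, np.float64(-0.92)],
[-0.0348, 0.0045, -0.0001, np.float64(-0.92)],
[-0.0349, 0.0039, -0.0, np.float64(-0.92)],
[-0.035, 0.0034, -0.0001, np.float64(-0.92)],
[-0.035, 0.0028, -0.0, np.float64(-0.92)],
end [ 0.525 -0.21   0.2  ] 89.95
```

Request:
play_rows([
  [[-0.03,0.009,0,0],[-0.047,0.0143,0,0],[-0.047,0.0143,0,0],[-0.047,0.0143,0,0],[-0.047,0.0143,0,0],[-0.047,0.0143,0,0],[-0.047,0.0143,0,0],[-0.047,0.0143,0,0],[-0.047,0.0143,0,0],[-0.047,0.0143,0,0]],
], grip=0.07)

```text
time_s: 21.0
eef_pos: [0.5162, -0.1581, 0.1981]
orientation: [-0.001, 0.787, 0.617, -0.001]
force: [1.1, 0.2, 0.9]
grip_width: 0.822
```

Request:
play_rows([
  [[-0.047,0.0143,0.02,0],[-0.033,0.01,0.02,0],[-0.015,0.005,0.02,0],[0,0,0,0],[0,0,0,0],[0,0,0,0],[0,0,0,0],[0,0,0,0],[0,0,0,0],[0,0,0,0]],
])

```text
time_s: 22.25
eef_pos: [0.5229, -0.2561, 0.1398]
orientation: [0.0, 0.787, 0.617, 0.0]
force: [-0.6, 0.5, 0.2]
grip_width: 0.82
```

```bash
cat >> h.py <<'E'
HS={'blue':((95,100,60),(125,255,255)),'green':((45,100,60),(85,255,255)),'orange':((12,200,180),(25,255,255))}
def find(fn,col,z=.017,cam='wrist',guess=None):
    s=ctrl.state(); im=save(cam,fn)[:,:,::-1]; c=eyes.calibration(cam)
    h=cv2.cvtColor(np.ascontiguousarray(im),cv2.COLOR_BGR2HSV); m=cv2.inRange(h,np.array(HS[col][0]),np.array(HS[col][1]))
    n,_,st,ce=cv2.connectedComponentsWithStats(m)
    print('tcp',s['eef_pos'].round(4),yaw(s).round(2),'f',s['force'].round(1),'grip',round(s['grip_width']*85.4,1))
    t=np.radians(yaw(s));X=np.array([np.cos(t),np.sin(t)]);Y=np.array([np.sin(t),-np.cos(t)])
    for i in range(1,n):
        if st[i,4]>60:
            P=onz(c,ce[i],z)[:2];d=P-s['eef_pos'][:2];print(col,st[i],ce[i].round(1),P.round(4),'tool dx,dy',(d@X).round(4),(d@Y).round(4))
E
python3 - <<'E'
from h import *
find('w7','blue')
E
```

```text
tcp [ 0.5229 -0.2561  0.1398] 76.15 f [-0.6  0.5  0.2] grip 70.0
blue [261 181  36  36 992] [278.3 198.6] [ 0.5234 -0.2563] tool dx,dy -0.0001 0.0006
```

View pics/w7.png

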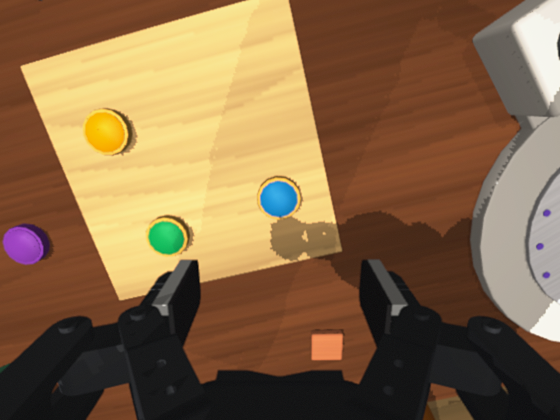

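The wrist view shows blue (278,199) centred below the fingers, green (166,236), orange (107,131), and a purple look-alike (26,245). Picking blue.

Request:
play_rows([
  [[0,0,0.03,0],[0,0,0.035,0],[0,0,0.03,0],[0,0,0.02,0],[0,0,0.012,0],[0,0,0.006,0],[0,0,0.002,0],[0,0,0,0],[0,0,0,0],[0,0,0,0]],
])

```text
time_s: 23.55
eef_pos: [0.5232, -0.2563, 0.0053]
orientation: [0.0, 0.787, 0.617, 0.0]
force: [-0.6, 0.3, 0.7]
grip_width: 0.818
```

Request:
play_rows([
  [[0,0,0,0],[0,0,0,0],[0,0,0,0],[0,0,0,0],[0,0,0,0],[0,0,0,0],[0,0,-0.01,0],[0,0,-0.02,0],[0,0,-0.03,0],[0,0,0,0]],
], grip=0.0, force=50)

```text
time_s: 24.8
eef_pos: [0.5246, -0.2572, 0.0673]
orientation: [0.002, 0.787, 0.617, 0.001]
force: [0.2, 0.1, -1.1]
grip_width: 0.392
```

```bash
python3 - <<'E'
from h import *
find('w8','blue')
plan([(.653,.006,.066,None,10)])
E
```

```text
tcp [ 0.5246 -0.2572  0.0673] 76.15 f [ 0.2  0.1 -1.1] grip 33.5
blue [ 245  251   69   62 3329] [279.4 281.6] [ 0.5564 -0.2639] tool dx,dy 0.0011 0.0325
at [ 0.5236 -0.2566  0.0658] yaw 76.14
[0.0286, 0.0063, -0.0, np.float64(-0.0)],
[0.0286, 0.0063, -0.0, np.float64(-0.0)],
[0.0286, 0.0063, -0.0, np.float64(-0.0)],
[0.0286, 0.0063, -0.0, np.float64(-0.0)],
[0.0286, 0.0062, -0.0, np.float64(-0.0)],
[0.0286, 0.0063, -0.0, np.float64(-0.0)],
[0.0286, 0.0062, -0.0001, np.float64(-0.0)],
[0.0286, 0.0063, -0.0, np.float64(-0.0)],
[0.0286, 0.0062, -0.0001, np.float64(-0.0)],
[0.0286, 0.0063, -0.0, np.float64(-0.0)],
end [0.653 0.006 0.066] 76.14
```

View pics/w8.png

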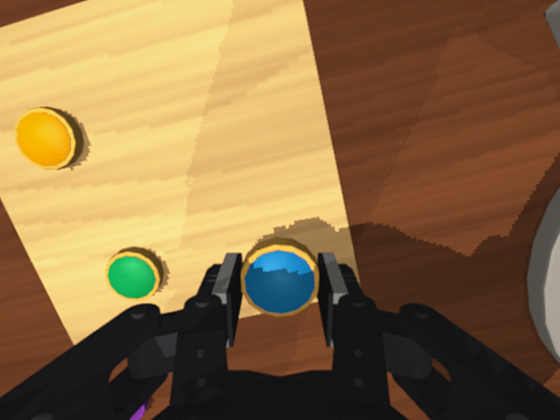

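Request:
play_rows([
  [[0.02,0.004,0,0],[0.036,0.008,0,0],[0.042,0.009,0,0],[0.042,0.009,0,0],[0.042,0.009,0,0],[0.042,0.009,0,0],[0.036,0.008,0,0],[0.018,0.004,0,0],[0.008,0.003,0,0],[0,0,0,0]],
])

```text
time_s: 26.1
eef_pos: [0.6523, 0.0064, 0.0643]
orientation: [-0.0, 0.787, 0.617, -0.0]
force: [0.4, 0.2, 0.1]
grip_width: 0.399
```

```bash
python3 - <<'E'
from h import *
find('w9','blue')
E
```

```text
tcp [0.6523 0.0064 0.0643] 76.14 f [0.4 0.2 0.1] grip 34.1
blue [ 245  251   69   62 3342] [279.3 281.5] [ 0.6839 -0.0013] tool dx,dy 0.0001 0.0325
```

View pics/w9.png

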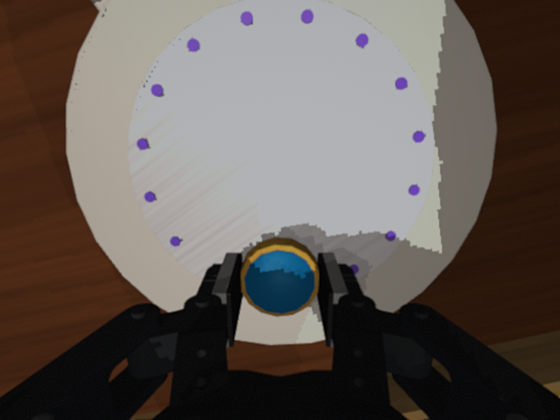

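Request:
play_rows([
  [[0,0,0.01,0],[0,0,0.012,0],[0,0,0.008,0],[0,0,0.005,0],[0,0,0.002,0],[0,0,0.001,0],[0,0,0,0],[0,0,0,0],[0,0,0,0],[0,0,0,0]],
])

```text
time_s: 27.4
eef_pos: [0.6526, 0.0065, 0.0269]
orientation: [0.0, 0.787, 0.617, 0.0]
force: [-0.0, 0.1, -0.0]
grip_width: 0.398
```

Request:
play_rows([
  [[0,0,0,0],[0,0,0,0],[0,0,0,0],[0,0,0,0],[0,0,-0.01,0],[0,0,-0.03,0],[0,0,-0.04,0],[0,0,-0.03,0],[0,0,0,0],[0,0,0,0]],
], grip=0.06)

```text
time_s: 28.65
eef_pos: [0.6523, 0.0065, 0.1366]
orientation: [-0.0, 0.787, 0.617, -0.0]
force: [-0.4, 0.2, -0.4]
grip_width: 0.707
```

```bash
python3 - <<'E'
from h import *
find('w10','blue',.037)
s=ctrl.state()
im=save('top','t10')
find('t10b','green',cam='top');find('t10c','orange',cam='top')
plan([(.5334,-.3545,.14,None,12)])
E
```

```text
tcp [0.6523 0.0065 0.1366] 76.15 f [-0.4  0.2 -0.4] grip 60.4
blue [ 260  189   40   38 1179] [279.4 207.4] [0.6524 0.0072] tool dx,dy 0.0006 -0.0
tcp [0.6516 0.0066 0.1354] 76.15 f [ 0.3 -0.  -0.6] grip 60.3
green [359 216   9   9  61] [363.4 219.9] [ 0.5326 -0.3598] tool dx,dy -0.3842 -0.0278
tcp [0.6516 0.0066 0.1353] 76.15 f [1.3 0.2 0.9] grip 60.1
at [0.6517 0.0065 0.1354] yaw 76.14
[-0.0316, -0.0024, -0.0004, np.float64(-0.0)],
[-0.0316, -0.0024, -0.0004, np.float64(-0.0)],
[-0.0316, -0.0024, -0.0004, np.float64(-0.0)],
[-0.0316, -0.0024, -0.0004, np.float64(-0.0)],
[-0.0316, -0.0023, -0.0004, np.float64(-0.0)],
[-0.0316, -0.0024, -0.0004, np.float64(-0.0)],
[-0.0315, -0.0023, -0.0004, np.float64(-0.0)],
[-0.0316, -0.0024, -0.0004, np.float64(-0.0)],
[-0.0315, -0.0023, -0.0004, np.float64(-0.0)],
[-0.0316, -0.0024, -0.0003, np.float64(-0.0)],
[-0.0315, -0.0023, -0.0004, np.float64(-0.0)],
[-0.0316, -0.0024, -0.0003, np.float64(-0.0)],
end [ 0.5334 -0.3545  0.14  ] 76.14
```

View pics/w10.png

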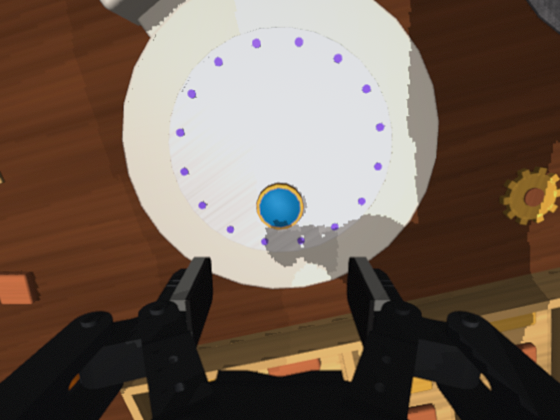

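Blue lies flat at (280,207). On to green.

Request:
play_rows([
  [[-0.03,-0.002,0,0],[-0.045,-0.0035,0,0],[-0.05,-0.004,0,0],[-0.05,-0.004,0,0],[-0.05,-0.004,0,0],[-0.05,-0.004,0,0],[-0.045,-0.003,0,0],[-0.035,-0.002,0,0],[-0.024,-0.0015,0,0],[0,0,0,0]],
])

```text
time_s: 30.1
eef_pos: [0.5339, -0.356, 0.136]
orientation: [-0.001, 0.788, 0.616, -0.0]
force: [0.2, 0.0, 0.4]
grip_width: 0.701
```

```bash
python3 - <<'E'
from h import *
find('w11','green')
E
```

```text
tcp [ 0.5339 -0.356   0.136 ] 76.02 f [0.2 0.  0.4] grip 59.9
green [ 260  182   37   35 1035] [278.2 198.9] [ 0.534  -0.3549] tool dx,dy 0.0012 -0.0001
```

View pics/w11.png

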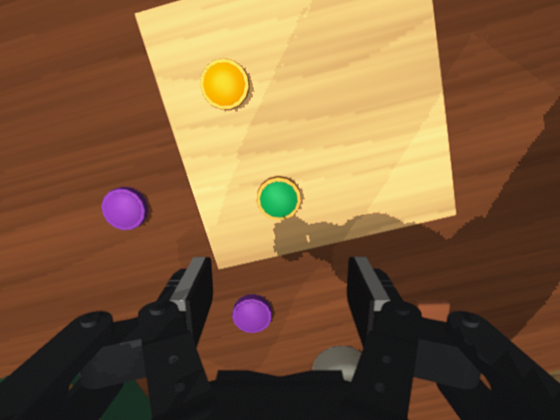

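Request:
play_rows([
  [[0.001,0,0.03,0],[0,0,0.035,0],[0,0,0.028,0],[0,0,0.02,0],[0,0,0.01,0],[0,0,0.006,0],[0,0,0.0015,0],[0,0,0,0],[0,0,0,0],[0,0,0,0]],
])

```text
time_s: 31.4
eef_pos: [0.535, -0.3541, 0.0068]
orientation: [0.0, 0.787, 0.617, 0.0]
force: [-0.6, -0.6, -0.2]
grip_width: 0.702
```

Request:
play_rows([
  [[0,0,0,0],[0,0,0,0],[0,0,0,0],[0,0,0,0],[0,0,0,0],[0,0,0,0],[0,0,-0.01,0],[0,0,-0.02,0],[0,0,-0.03,0],[0,0,0,0]],
], grip=0.0)

```text
time_s: 32.65
eef_pos: [0.5364, -0.355, 0.0689]
orientation: [0.002, 0.787, 0.617, 0.001]
force: [0.0, 1.8, 0.6]
grip_width: 0.391
```

```bash
python3 - <<'E'
from h import *
find('w12','green')
plan([(.6105,.017,.066,None,10)])
E
```

```text
tcp [ 0.5364 -0.355   0.0689] 76.15 f [0.  1.8 0.6] grip 33.4
green [ 245  247   69   62 3317] [279.3 277.3] [ 0.5661 -0.3611] tool dx,dy 0.0012 0.0304
at [ 0.5355 -0.3543  0.0673] yaw 76.15
[0.0378, -0.0016, 0.0001, np.float64(-0.0)],
[0.0379, -0.0016, 0.0001, np.float64(-0.0)],
[0.0378, -0.0016, 0.0001, np.float64(-0.0)],
[0.0379, -0.0016, 0.0001, np.float64(-0.0)],
[0.0378, -0.0016, 0.0002, np.float64(-0.0)],
[0.0379, -0.0016, 0.0001, np.float64(-0.0)],
[0.0378, -0.0016, 0.0002, np.float64(-0.0)],
[0.0379, -0.0016, 0.0001, np.float64(-0.0)],
[0.0378, -0.0016, 0.0002, np.float64(-0.0)],
[0.0379, -0.0017, 0.0001, np.float64(-0.0)],
end [0.6105 0.017  0.066 ] 76.15
```

View pics/w12.png

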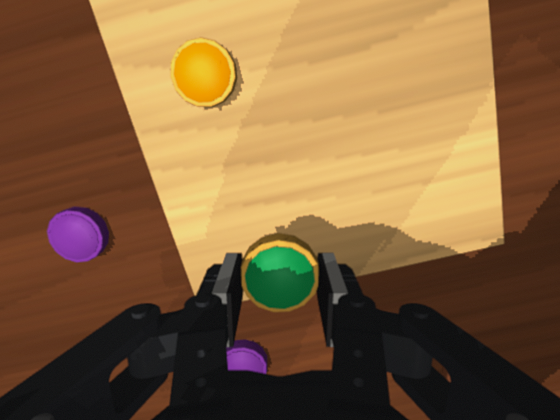

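Request:
play_rows([
  [[0.022,-0.001,0,0],[0.042,-0.002,0,0],[0.05,-0.002,0,0],[0.05,-0.002,0,0],[0.05,-0.002,0,0],[0.05,-0.002,0,0],[0.05,-0.002,0,0],[0.04,-0.002,0,0],[0.0245,-0.001,0,0],[0,0,0,0]],
])

```text
time_s: 33.95
eef_pos: [0.6084, 0.0207, 0.0648]
orientation: [-0.001, 0.786, 0.618, -0.001]
force: [-0.2, -0.0, -0.5]
grip_width: 0.392
```

```bash
python3 - <<'E'
from h import *
find('w13','green')
E
```

```text
tcp [0.6084 0.0207 0.0648] 76.38 f [-0.2 -0.  -0.5] grip 33.5
green [ 250  247   63   52 2074] [281.5 269.7] [0.6329 0.0155] tool dx,dy 0.0007 0.025
```

View pics/w13.png

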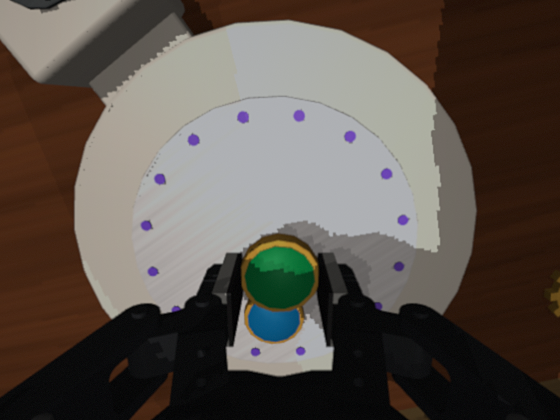

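Request:
play_rows([
  [[0,0,0.01,0],[0,0,0.012,0],[0,0,0.008,0],[0,0,0.005,0],[0,0,0.002,0],[0,0,0,0],[0,0,0,0],[0,0,0,0],[0,0,0,0],[0,0,0,0]],
])

```text
time_s: 35.25
eef_pos: [0.61, 0.0176, 0.0294]
orientation: [0.0, 0.787, 0.617, 0.0]
force: [0.2, 0.2, -0.4]
grip_width: 0.395
```

Request:
play_rows([
  [[0,0,0,0],[0,0,0,0],[0,0,0,0],[0,0,0,0],[0,0,-0.01,0],[0,0,-0.03,0],[0,0,-0.04,0],[0,0,-0.03,0],[0,0,0,0],[0,0,0,0]],
], grip=0.06)

```text
time_s: 36.5
eef_pos: [0.6097, 0.0175, 0.1392]
orientation: [-0.0, 0.787, 0.617, 0.0]
force: [-0.0, -0.4, -0.3]
grip_width: 0.702
```

```bash
python3 - <<'E'
from h import *
find('w14','green',.037);find('w14b','blue',.037)
find('s14','orange',.017,'scene')
plan([(.4432,-.367,.135,None,12)])
E
```

```text
tcp [0.6097 0.0175 0.1392] 76.14 f [-0.  -0.4 -0.3] grip 60.0
green [ 260  186   40   38 1184] [279.4 204.6] [0.6086 0.0185] tool dx,dy 0.0007 -0.0013
tcp [0.6093 0.0176 0.1385] 76.15 f [-0.9 -0.6 -0.1] grip 60.4
blue [261 244  37  34 998] [278.9 260.9] [0.6522 0.0074] tool dx,dy 0.0004 0.0442
tcp [0.6091 0.0176 0.1381] 76.15 f [-0.3  0.2  0.3] grip 59.9
orange [ 378  177   70   51 2186] [413.4 201.6] [0.4504 0.3461] tool dx,dy 0.281 -0.2328
orange [158 223  10   8  68] [162.5 226.3] [ 0.4408 -0.375 ] tool dx,dy -0.4215 -0.0693
at [0.609  0.0176 0.138 ] yaw 76.15
[-0.0344, -0.0057, 0.0002, np.float64(-0.0)],
[-0.0344, -0.0057, 0.0003, np.float64(-0.0)],
[-0.0344, -0.0058, 0.0002, np.float64(-0.0)],
[-0.0344, -0.0057, 0.0003, np.float64(-0.0)],
[-0.0344, -0.0058, 0.0002, np.float64(-0.0)],
[-0.0344, -0.0057, 0.0003, np.float64(-0.0)],
[-0.0345, -0.0058, 0.0002, np.float64(-0.0)],
[-0.0344, -0.0057, 0.0003, np.float64(-0.0)],
[-0.0345, -0.0058, 0.0002, np.float64(-0.0)],
[-0.0344, -0.0057, 0.0003, np.float64(-0.0)],
[-0.0345, -0.0058, 0.0002, np.float64(-0.0)],
[-0.0344, -0.0057, 0.0003, np.float64(-0.0)],
end [ 0.4432 -0.367   0.135 ] 76.15
```

View pics/w14.png

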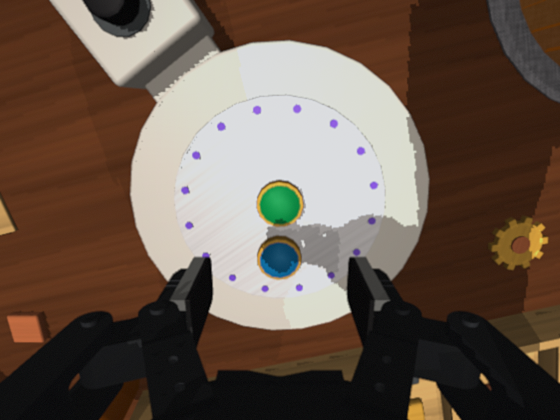

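View pics/s14.png

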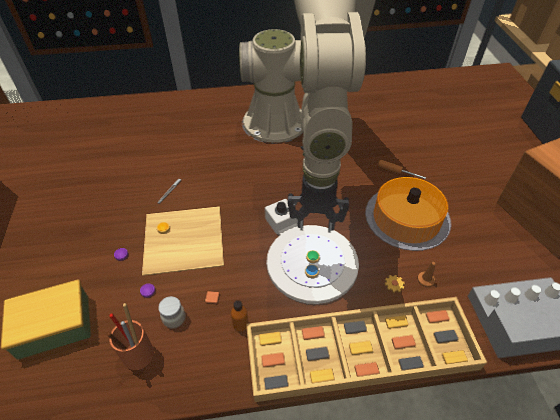

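Request:
play_rows([
  [[-0.03,-0.005,0,0],[-0.045,-0.007,0,0],[-0.054,-0.009,0,0],[-0.054,-0.009,0,0],[-0.054,-0.009,0,0],[-0.054,-0.009,0,0],[-0.051,-0.009,0,0],[-0.04,-0.006,0,0],[-0.025,-0.004,0,0],[-0.01,-0.002,0,0]],
])

```text
time_s: 37.9
eef_pos: [0.442, -0.3718, 0.1382]
orientation: [-0.001, 0.788, 0.616, -0.0]
force: [-0.1, 0.5, 0.5]
grip_width: 0.705
```

Request:
play_rows([
  [[0,0,0,0],[0,0,0,0],[0,0,0,0],[0,0,0,0],[0,0,0,0],[0,0,0,0],[0,0,0,0],[0,0,0,0],[0,0,0,0],[0,0,0,0]],
])

```text
time_s: 39.15
eef_pos: [0.4431, -0.3709, 0.1393]
orientation: [-0.0, 0.787, 0.617, 0.0]
force: [0.5, -0.3, 0.4]
grip_width: 0.704
```

```bash
python3 - <<'E'
from h import *
find('w15','orange')
E
```

```text
tcp [ 0.4431 -0.3709  0.1393] 76.14 f [ 0.5 -0.3  0.4] grip 60.1
orange [ 256  177   38   37 1086] [274.3 194.8] [ 0.4397 -0.3734] tool dx,dy -0.0033 -0.0027
```

View pics/w15.png

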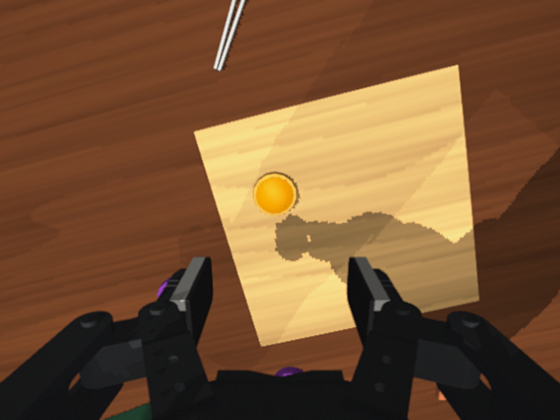

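Request:
play_rows([
  [[-0.003,-0.0025,0.03,0],[0,0,0.035,0],[0,0,0.03,0],[0,0,0.02,0],[0,0,0.011,0],[0,0,0.006,0],[0,0,0.0015,0],[0,0,0,0],[0,0,0,0],[0,0,0,0]],
])

```text
time_s: 40.45
eef_pos: [0.4402, -0.3734, 0.0062]
orientation: [0.0, 0.787, 0.617, 0.0]
force: [-0.2, 0.2, 0.3]
grip_width: 0.704
```

Request:
play_rows([
  [[0,0,0,0],[0,0,0,0],[0,0,0,0],[0,0,0,0],[0,0,0,0],[0,0,0,0],[0,0,-0.01,0],[0,0,-0.02,0],[0,0,-0.03,0],[0,0,0,0]],
], grip=0.0)

```text
time_s: 41.7
eef_pos: [0.4413, -0.3746, 0.0684]
orientation: [0.002, 0.787, 0.617, 0.0]
force: [0.7, 0.4, -1.3]
grip_width: 0.394
```

```bash
python3 - <<'E'
from h import *
find('w16','orange')
plan([(.568,.0285,.066,None,10)])
E
```

```text
tcp [ 0.4413 -0.3746  0.0684] 76.15 f [ 0.7  0.4 -1.3] grip 33.7
orange [ 251  248   62   29 1136] [282.3 261.1] [ 0.4606 -0.3762] tool dx,dy 0.0031 0.0191
at [ 0.4406 -0.3739  0.0669] yaw 76.15
[0.0421, 0.0027, 0.0001, np.float64(-0.0)],
[0.0421, 0.0027, 0.0001, np.float64(-0.0)],
[0.0421, 0.0027, 0.0001, np.float64(-0.0)],
[0.0421, 0.0027, 0.0001, np.float64(-0.0)],
[0.0421, 0.0028, 0.0001, np.float64(-0.0)],
[0.0421, 0.0027, 0.0001, np.float64(-0.0)],
[0.0421, 0.0028, 0.0001, np.float64(-0.0)],
[0.0422, 0.0027, 0.0001, np.float64(-0.0)],
[0.0421, 0.0028, 0.0, np.float64(-0.0)],
[0.0422, 0.0027, 0.0001, np.float64(-0.0)],
end [0.568  0.0285 0.066 ] 76.15
```

View pics/w16.png

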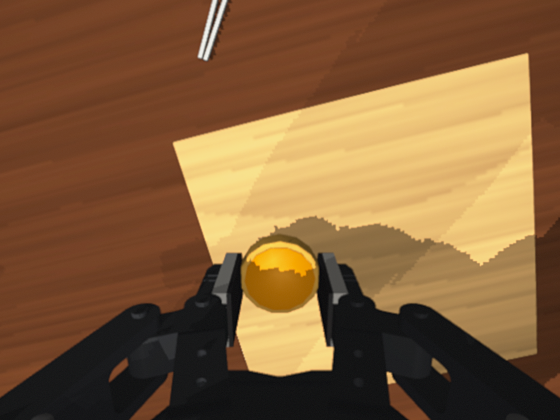

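Request:
play_rows([
  [[0.025,0.0015,0,0],[0.045,0.003,0,0],[0.055,0.0035,0,0],[0.055,0.0035,0,0],[0.055,0.0035,0,0],[0.055,0.0035,0,0],[0.055,0.0035,0,0],[0.045,0.003,0,0],[0.031,0.0025,0,0],[0,0,0,0]],
])

```text
time_s: 43.0
eef_pos: [0.567, 0.0312, 0.0645]
orientation: [-0.001, 0.786, 0.618, -0.001]
force: [-0.0, -0.6, -0.5]
grip_width: 0.398
```

Request:
play_rows([
  [[0,0,0,0],[0,0,0,0],[0,0,0.005,0],[0,0,0.006,0],[0,0,0.004,0],[0,0,0,0],[0,0,0,0],[0,0,0,0],[0,0,0,0],[0,0,0,0]],
])

```text
time_s: 44.25
eef_pos: [0.5675, 0.029, 0.0509]
orientation: [0.0, 0.787, 0.617, 0.0]
force: [0.1, -0.2, -0.3]
grip_width: 0.395
```

```bash
python3 - <<'E'
from h import *
find('w17','orange')
save('scene','s17',(240,190,380,310),5)
E
```

```text
tcp [0.5675 0.029  0.0509] 76.15 f [ 0.1 -0.2 -0.3] grip 33.7
orange [ 252  248   60   27 1077] [282.  260.3] [0.5794 0.0284] tool dx,dy 0.0022 0.0117
```

View pics/w17.png

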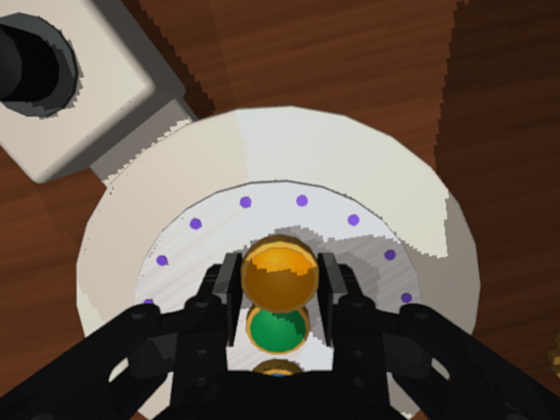

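View pics/s17.png

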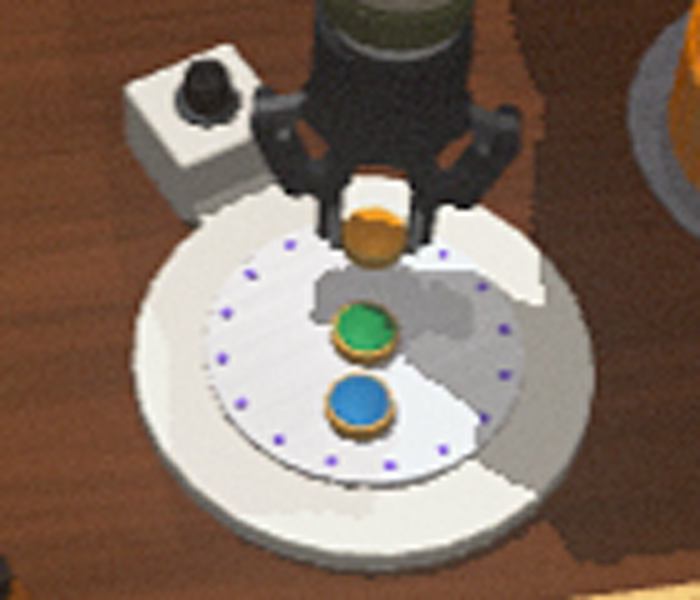

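Request:
play_rows([
  [[0,0,0.008,0],[0,0,0.007,0],[0,0,0.005,0],[0,0,0.0025,0],[0,0,0,0],[0,0,0,0],[0,0,0,0],[0,0,0,0],[0,0,0,0],[0,0,0,0]],
])

```text
time_s: 45.6
eef_pos: [0.5675, 0.029, 0.0283]
orientation: [0.0, 0.787, 0.617, 0.0]
force: [-1.0, 0.5, -0.3]
grip_width: 0.393
```

Request:
play_rows([
  [[0,0,0,0],[0,0,0,0],[0,0,0,0],[0,0,0,0],[0,0,-0.01,0],[0,0,-0.03,0],[0,0,-0.04,0],[0,0,-0.03,0],[0,0,0,0],[0,0,0,0]],
], grip=0.06)

```text
time_s: 46.85
eef_pos: [0.5672, 0.029, 0.1381]
orientation: [-0.0, 0.787, 0.617, -0.0]
force: [-0.2, -0.2, 0.1]
grip_width: 0.701
```

```bash
python3 - <<'E'
from h import *
find('w18','orange',.037);find('w18b','green',.037);find('w18c','blue',.037)
save('scene','s18',(240,190,380,310),5)
c=eyes.calibration('wrist');im=cv2.imread('pics/raw_w18.png')
hs=cv2.cvtColor(im,cv2.COLOR_BGR2HSV);m=((hs[:,:,0]>125)&(hs[:,:,0]<145)&(hs[:,:,1]>90)).astype(np.uint8)
k,_,st,ce=cv2.connectedComponentsWithStats(m)
P=np.array([onz(c,ce[i],.024)[:2] for i in range(1,k) if 8<st[i,4]<150]);print(P.round(3).tolist())
P=P[np.linalg.norm(P-[.6115,.015],axis=1)<.08]
A=np.c_[2*P,np.ones(len(P))];x=np.linalg.lstsq(A,(P**2).sum(1),rcond=None)[0];print(len(P),x[:2],np.sqrt(x[2]+x[:2]@x[:2]))
im=eyes.get_image('top')[:,:,::-1];ct=eyes.calibration('top')
cv2.imwrite('pics/t18.png',im)
plan([(.492,.316,.20,None,8)])
E
```

```text
tcp [0.5672 0.029  0.1381] 76.14 f [-0.2 -0.2  0.1] grip 59.9
orange [ 259  187   42   38 1195] [279.3 205. ] [0.5659 0.03  ] tool dx,dy 0.0006 -0.0014
tcp [0.5667 0.0291 0.1374] 76.14 f [-0.5 -0.  -0.1] grip 59.9
green [ 260  243   38   35 1023] [278.4 260.2] [0.6085 0.0187] tool dx,dy -0.0 0.0431
tcp [0.5665 0.0291 0.1371] 76.14 f [0.1 0.7 0.5] grip 60.1
blue [260 296  36  31 871] [277.7 310.8] [0.652  0.0075] tool dx,dy -0.0005 0.0882
[[0.539, 0.019], [0.545, 0.047], [0.561, 0.07], [0.544, -0.01], [0.585, 0.086], [0.56, -0.034], [0.614, 0.091], [0.583, -0.05], [0.681, 0.045], [0.664, -0.035], [0.68, -0.012], [0.686, 0.016]]
12 [0.61238167 0.01750452] 0.07360982521085199
at [0.5667 0.0291 0.1372] yaw 76.14
[0.0326, -0.0177, -0.0079, np.float64(-0.0)],
[0.0326, -0.0177, -0.0078, np.float64(-0.0)],
[0.0326, -0.0176, -0.0079, np.float64(-0.0)],
[0.0326, -0.0177, -0.0078, np.float64(-0.0)],
[0.0326, -0.0176, -0.0079, np.float64(-0.0)],
[0.0326, -0.0177, -0.0078, np.float64(-0.0)],
[0.0325, -0.0176, -0.0079, np.float64(-0.0)],
[0.0326, -0.0177, -0.0078, np.float64(-0.0)],
end [0.492 0.316 0.2  ] 76.14
```

View pics/w18.png

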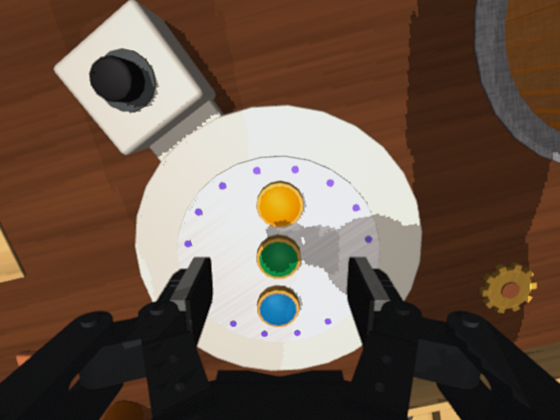

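View pics/s18.png

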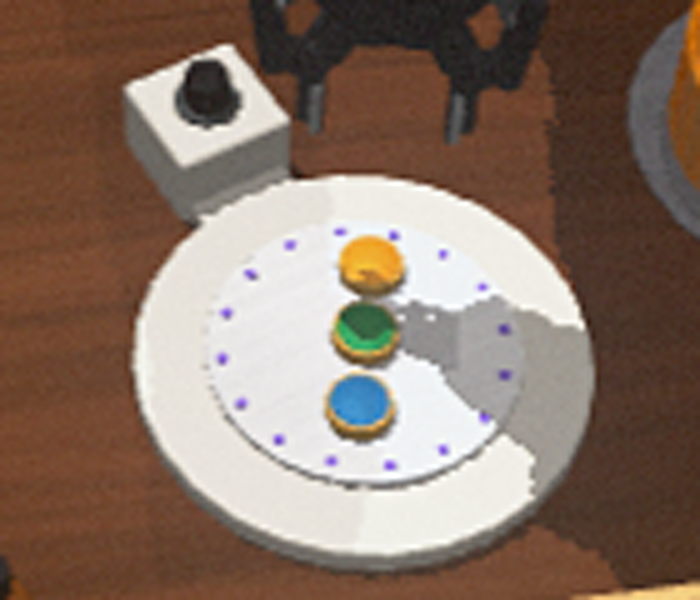

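All three pendants lie flat on the plate: (280,205), (278,260) and (278,311). I'll fetch the hood.

Request:
play_rows([
  [[0.02,-0.011,-0.03,0],[0.036,-0.02,-0.03,0],[0.044,-0.024,0,0],[0.044,-0.024,0,0],[0.044,-0.024,0,0],[0.04,-0.021,0,0],[0.022,-0.011,0,0],[0.0105,-0.006,0,0],[0,0,0,0],[0,0,0,0]],
], grip=0.085)

```text
time_s: 48.35
eef_pos: [0.4932, 0.3148, 0.1981]
orientation: [0.0, 0.788, 0.616, -0.0]
force: [1.1, 0.0, -0.7]
grip_width: 0.992
```

```bash
python3 - <<'E'
from h import *
s=ctrl.state();print(s['eef_pos'],yaw(),s['force'])
im=save('wrist','w19')[:,:,::-1];c=eyes.calibration('wrist')
print(proj(c,(.4922,.3161,.109)))
g=im.max(2);m=(g[160:260,240:330]<70).astype(np.uint8);n,_,st,ce=cv2.connectedComponentsWithStats(m);i=1+np.argmax(st[1:,4]);b=st[i];u=240+b[0]+(b[2]-1)/2;v=160+b[1]+b[3]-b[2]/2-.5
print(b,u,v,onz(c,(u,v),.109))
E
```

```text
[0.49318827 0.31476926 0.19813035] 76.087416547644 [ 1.11371752  0.01253768 -0.71295992]
[280.00924835 208.69048583]
[  21   19   40   49 1592] 280.5 207.5 [0.49143233 0.31664335 0.109     ]
```

View pics/w19.png

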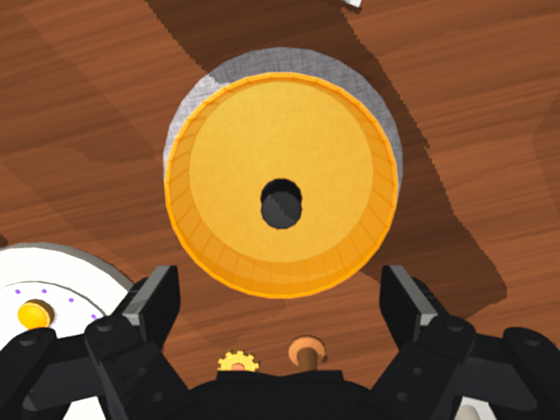

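Request:
play_rows([
  [[0,0,0.025,0],[0,0,0.03,0],[0,0,0.03,0],[0,0,0.018,0],[0,0,0.009,0],[0,0,0.005,0],[0,0,0,0],[0,0,0,0],[0,0,0,0],[0,0,0,0]],
])

```text
time_s: 49.65
eef_pos: [0.4931, 0.3158, 0.0817]
orientation: [0.0, 0.787, 0.617, 0.0]
force: [-0.6, 0.3, 0.2]
grip_width: 0.996
```

Request:
play_rows([
  [[0,0,0,0],[0,0,0,0],[0,0,0,0],[0,0,0,0],[0,0,0,0],[0,0,0,0],[0,0,0,0],[0,0,0,0],[0,0,0,0],[0,0,0,0]],
], grip=0.0, force=90)

```text
time_s: 50.9
eef_pos: [0.4931, 0.3158, 0.0817]
orientation: [-0.0, 0.787, 0.617, 0.0]
force: [-0.4, -0.9, 5.2]
grip_width: 0.329
```

Request:
play_rows([
  [[0,0,-0.004,0],[0,0,-0.01,0],[0,0,-0.015,0],[0,0,-0.018,0],[0,0,-0.018,0],[0,0,-0.01,0],[0,0,0,0],[0,0,0,0],[0,0,0,0],[0,0,0,0]],
])

```text
time_s: 52.15
eef_pos: [0.4926, 0.3155, 0.1557]
orientation: [-0.0, 0.787, 0.617, -0.001]
force: [-0.5, -0.6, -2.5]
grip_width: 0.323
```

```bash
python3 - <<'E'
from h import *
s=ctrl.state();print(s['eef_pos'],yaw(),s['force'],s['grip_width']*85.4)
save('scene','s20',(240,120,500,310),3)
plan([(.6125,.0155,s['eef_pos'][2],None,9)])
E
```

```text
[0.49263669 0.31552614 0.1556951 ] 76.14503900826347 [-0.45503014 -0.60639095 -2.45727344] 27.545906965288257
at [0.4927 0.3156 0.1558] yaw 76.14
[-0.0292, 0.0209, 0.0, np.float64(-0.0)],
[-0.0292, 0.0209, 0.0, np.float64(-0.0)],
[-0.0292, 0.0209, 0.0, np.float64(-0.0)],
[-0.0292, 0.0209, 0.0, np.float64(-0.0)],
[-0.0292, 0.0209, 0.0, np.float64(-0.0)],
[-0.0292, 0.0209, 0.0, np.float64(-0.0)],
[-0.0291, 0.0209, 0.0, np.float64(-0.0)],
[-0.0292, 0.0209, 0.0001, np.float64(-0.0)],
[-0.0291, 0.021, 0.0, np.float64(-0.0)],
end [0.6125 0.0155 0.1557] 76.14
```

View pics/s20.png

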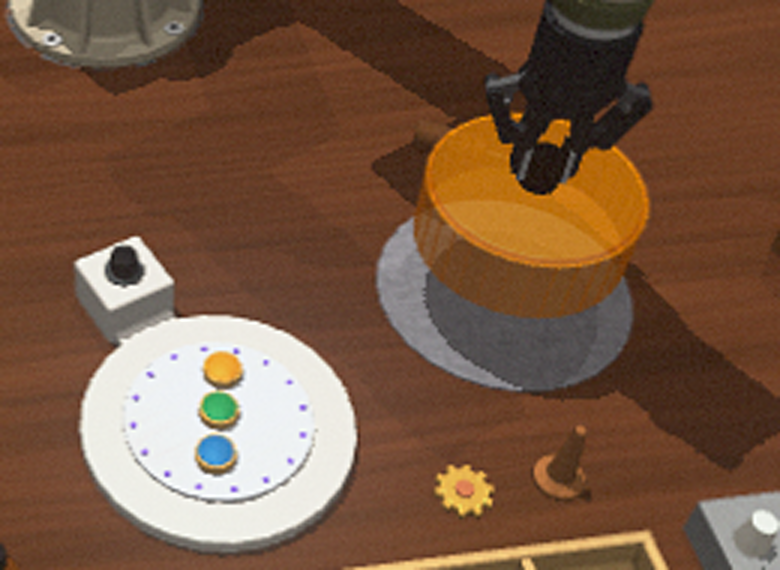

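Request:
play_rows([
  [[-0.015,0.011,0,0],[-0.028,0.02,0,0],[-0.035,0.025,0,0],[-0.035,0.025,0,0],[-0.035,0.025,0,0],[-0.035,0.025,0.003,0],[-0.035,0.025,0.004,0],[-0.026,0.019,0.004,0],[-0.0135,0.009,0.004,0],[-0.005,0.004,0,0]],
])

```text
time_s: 53.45
eef_pos: [0.6122, 0.0148, 0.1407]
orientation: [-0.001, 0.788, 0.616, -0.0]
force: [0.5, 0.3, -2.4]
grip_width: 0.326
```

Request:
play_rows([
  [[0,0,0,0],[0,0,0,0],[0,0,0,0],[0,0,0,0],[0,0,0,0],[0,0,0,0],[0,0,0,0],[0,0,0,0],[0,0,0,0],[0,0,0,0]],
])

```text
time_s: 54.7
eef_pos: [0.6126, 0.0158, 0.1413]
orientation: [-0.0, 0.787, 0.617, 0.0]
force: [-0.5, -0.6, -2.4]
grip_width: 0.325
```

```bash
python3 - <<'E'
from h import *
s=ctrl.state();print(s['eef_pos'],yaw(),s['force'],s['grip_width']*85.4)
save('wrist','w21');save('scene','s21',(220,140,400,310),4)
E
```

```text
[0.61262298 0.0157786  0.1412943 ] 76.14144986858534 [-0.49097995 -0.61699963 -2.38322044] 27.775156235004317
```

View pics/w21.png

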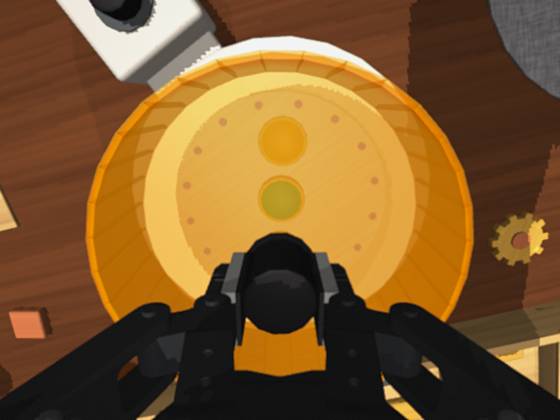

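View pics/s21.png

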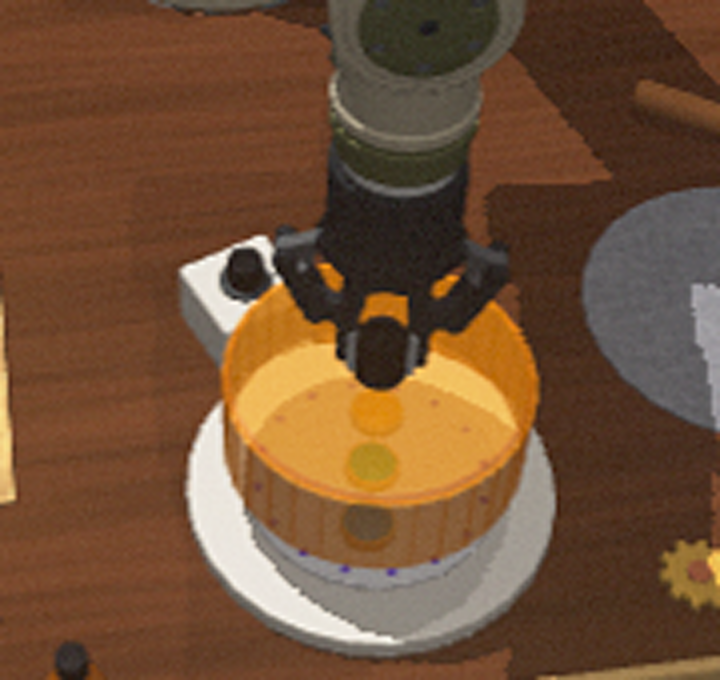

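Request:
play_rows([
  [[0,0,0.008,0],[0,0,0.01,0],[0,0,0.01,0],[0,0,0.007,0],[0,0,0.005,0],[0,0,0.003,0],[0,0,0.0015,0],[0,0,0,0],[0,0,0,0],[0,0,0,0]],
])

```text
time_s: 56.05
eef_pos: [0.6127, 0.0158, 0.097]
orientation: [0.0, 0.787, 0.617, 0.0]
force: [-0.3, 0.0, -1.7]
grip_width: 0.326
```

```bash
python3 - <<'E'
from h import *
s=ctrl.state();print(s['eef_pos'],yaw(),s['force'],s['grip_width']*85.4)
save('wrist','w22')
E
```

```text
[0.61274075 0.01581905 0.09697597] 76.14915329100276 [-0.32700243  0.02027843 -1.65539434] 27.81274055162188
```

View pics/w22.png

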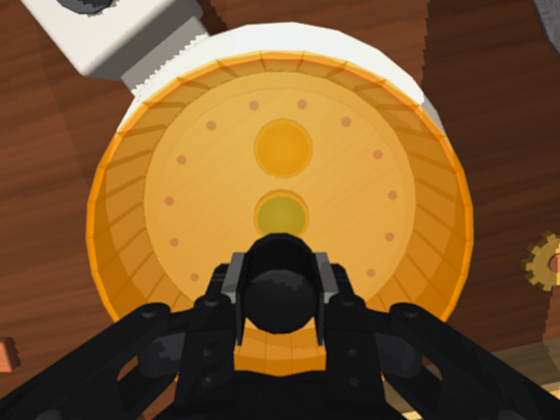

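Request:
play_rows([
  [[0,0,0.0005,0],[0,0,0.0005,0],[0,0,0,0],[0,0,0,0],[0,0,0,0],[0,0,0,0],[0,0,0,0],[0,0,0,0],[0,0,0,0],[0,0,0,0]],
])

```text
time_s: 57.35
eef_pos: [0.6127, 0.0158, 0.0967]
orientation: [0.0, 0.787, 0.617, 0.0]
force: [-2.8, -0.0, 5.9]
grip_width: 0.324
```

Request:
play_rows([
  [[0,0,0,0],[0,0,0,0],[0,0,0,0],[0,0,0,0],[0,0,0,0],[0,0,-0.02,0],[0,0,-0.03,0],[0,0,-0.04,0],[0,0,-0.03,0],[0,0,0,0]],
], grip=0.085)

```text
time_s: 58.6
eef_pos: [0.6143, 0.0157, 0.2188]
orientation: [0.002, 0.787, 0.617, 0.002]
force: [0.9, 0.2, -1.3]
grip_width: 0.997
```

```bash
python3 - <<'E'
from h import *
s=ctrl.state();print(s['eef_pos'],yaw(),s['force'],s['grip_width']*85.4)
im=save('wrist','w23')[:,:,::-1];save('scene','s23',(220,140,400,310),4);c=eyes.calibration('wrist')
g=im.max(2);m=(g[160:260,240:330]<70).astype(np.uint8);n,_,st,ce=cv2.connectedComponentsWithStats(m);i=1+np.argmax(st[1:,4]);b=st[i];u=240+b[0]+(b[2]-1)/2;v=160+b[1]+b[3]-b[2]/2-.5
print(b,u,v,onz(c,(u,v),.124))
plan([(.4588,-.044,.2,None,6)])
E
```

```text
[0.61431328 0.01566163 0.21881623] 76.14978355092988 [ 0.88879571  0.19230641 -1.31149094] 85.1458372252111
[  20   16   39   48 1556] 279.0 204.0 [0.60862611 0.0172687  0.124     ]
at [0.6126 0.0158 0.2154] yaw 76.15
[-0.0158, -0.0225, 0.0026, np.float64(-0.0)],
[-0.0158, -0.0225, 0.0026, np.float64(-0.0)],
[-0.0158, -0.0225, 0.0026, np.float64(-0.0)],
[-0.0158, -0.0225, 0.0025, np.float64(-0.0)],
[-0.0159, -0.0225, 0.0026, np.float64(-0.0)],
[-0.0158, -0.0225, 0.0025, np.float64(-0.0)],
end [ 0.4588 -0.044   0.2   ] 76.15
```

View pics/w23.png

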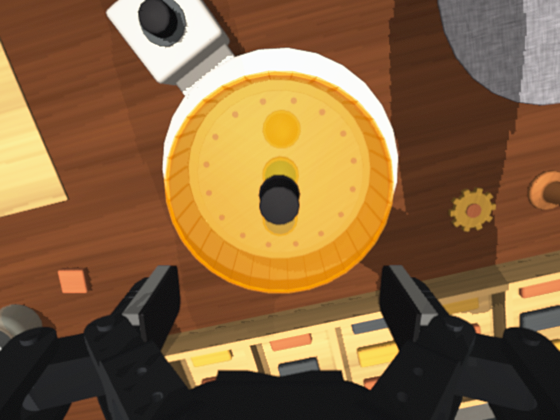

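View pics/s23.png

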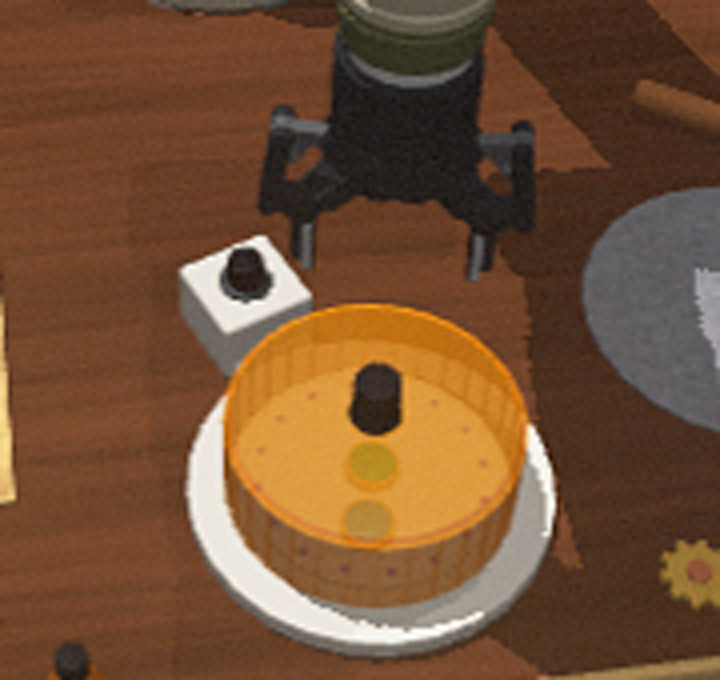

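The hood is seated, with contact felt at z = 96.7 mm as expected. Going to the button.

Request:
play_rows([
  [[-0.01,-0.014,0,0],[-0.018,-0.026,0,0],[-0.022,-0.031,0,0],[-0.02,-0.029,0,0],[-0.015,-0.021,0,0],[-0.01,-0.014,0,0],[0,0,0,0],[0,0,0,0],[0,0,0,0],[0,0,0,0]],
], grip=0.0)

```text
time_s: 59.95
eef_pos: [0.4593, -0.0439, 0.2156]
orientation: [-0.0, 0.787, 0.617, -0.0]
force: [0.2, 0.4, -0.1]
grip_width: 0.001
```

```bash
python3 - <<'E'
from h import *
s=ctrl.state();print(s['eef_pos'],yaw(),s['force'],s['grip_width']*85.4)
im=save('top','t24')[:,:,::-1];ct=eyes.calibration('top')
g=im.max(2);m=(g[182:206,232:262]<70).astype(np.uint8);n,_,st,ce=cv2.connectedComponentsWithStats(m);i=1+np.argmax(st[1:,4]);print(st[i],ce[i]+[232,182])
cv2.imwrite('pics/c_t24.png',cv2.resize(im[150:290,180:320],None,fx=4,fy=4))
E
```

```text
[ 0.45928457 -0.04394106  0.21559794] 76.17754788719611 [ 0.17433887  0.4125817  -0.1414444 ] 0.04345114319095639
[10  7  9 11 79] [245.84810127 194.11392405]
```

View pics/c_t24.png

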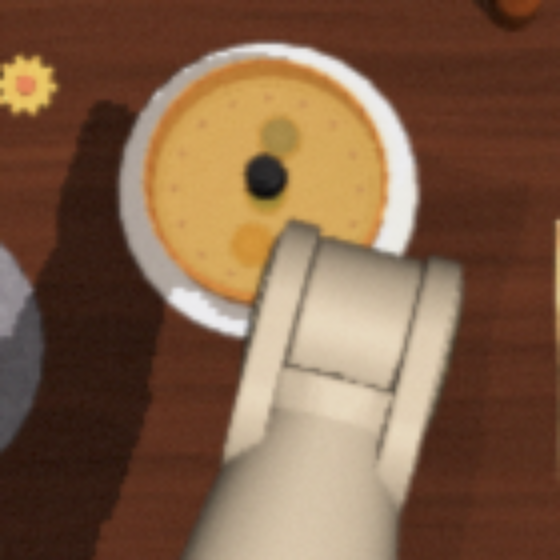

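Request:
play_rows([
  [[0,0,0.03,0],[0,0,0.035,0],[0,0,0.03,0],[0,0,0.02,0],[0,0,0.012,0],[0,0,0.006,0],[0,0,0,0],[0,0,0,0],[0,0,0,0],[0,0,0,0]],
])

```text
time_s: 61.25
eef_pos: [0.4591, -0.0442, 0.0832]
orientation: [0.0, 0.787, 0.617, 0.0]
force: [-0.1, -0.3, -0.2]
grip_width: 0.002
```

Request:
play_rows([
  [[0,0,0.003,0],[0,0,0.003,0],[0,0,0.003,0],[0,0,0.003,0],[0,0,0.003,0],[0,0,0.002,0],[0,0,0.002,0],[0,0,0.001,0],[0,0,0,0],[0,0,0,0]],
])

```text
time_s: 62.5
eef_pos: [0.4587, -0.0441, 0.0628]
orientation: [-0.0, 0.787, 0.617, -0.0]
force: [-1.4, 0.4, 2.9]
grip_width: -0.002
```

Request:
play_rows([
  [[0,0,0.001,0],[0,0,0.001,0],[0,0,0.001,0],[0,0,0.0007,0],[0,0,0,0],[0,0,0,0],[0,0,0,0],[0,0,0,0],[0,0,0,0],[0,0,0,0]],
])

```text
time_s: 63.75
eef_pos: [0.4589, -0.0441, 0.0599]
orientation: [0.0, 0.787, 0.617, 0.0]
force: [-4.2, 0.9, 11.5]
grip_width: 0.0
```

At the stop with 11.5 N. I'll release, then feel gently at about 70 mm, where an "out" button would push back.

Request:
play_rows([
  [[0,0,-0.003,0],[0,0,-0.003,0],[0,0,-0.004,0],[0,0,-0.005,0],[0,0,-0.005,0],[0,0,-0.005,0],[0,0,0,0],[0,0,0,0],[0,0,0,0],[0,0,0,0]],
])

```text
time_s: 65.0
eef_pos: [0.4587, -0.0441, 0.0839]
orientation: [-0.0, 0.787, 0.617, -0.0]
force: [-0.5, -0.2, 0.2]
grip_width: 0.001
```

Request:
play_rows([
  [[0,0,0.003,0],[0,0,0.003,0],[0,0,0.003,0],[0,0,0.002,0],[0,0,0.002,0],[0,0,0,0],[0,0,0,0],[0,0,0,0],[0,0,0,0],[0,0,0,0]],
])

```text
time_s: 66.25
eef_pos: [0.4588, -0.0441, 0.0711]
orientation: [-0.0, 0.787, 0.617, 0.0]
force: [0.3, 0.0, -0.5]
grip_width: -0.003
```

```bash
python3 - <<'E'
from h import *
f=[]
for i in range(5):
    eyes.get_image('top'); f.append(ctrl.state()['force'])
print(np.array(f).round(2), ctrl.state()['eef_pos'])
E
```

```text
[[-0.05  0.3   0.48]
 [-0.83 -0.15  0.27]
 [ 0.35  0.07  0.68]
 [-0.63 -0.37  0.54]
 [ 0.08 -0.18  0.18]] [ 0.45878911 -0.04408973  0.07106983]
```

About 0.4 N (noise) compared with 2.2 N when it was out, so the button is latched. Retreating for a last look.

Request:
play_rows([
  [[0,0,-0.03,0],[0,0,-0.045,0],[0,0,-0.045,0],[0,0,-0.03,0],[-0.03,0,0,0],[-0.045,0,0,0],[-0.045,0,0,0],[-0.03,0,0,0],[0,0,0,0],[0,0,0,0]],
])

```text
time_s: 67.75
eef_pos: [0.4228, -0.1893, 0.221]
orientation: [-0.0, 0.787, 0.617, 0.0]
force: [0.3, 0.2, -0.2]
grip_width: 0.003
```

```bash
python3 - <<'E'
from h import *
s=ctrl.state();print(s['eef_pos'],s['force'],s['time_s'])
im=save('top','t25')[:,:,::-1];ct=eyes.calibration('top')
save('scene','s25',(130,150,470,330),2.3);save('wrist','w25')
m=(im.min(2)>120).astype(np.uint8);M=np.zeros_like(m);M[155:236,200:295]=m[155:236,200:295]
h=cv2.cvtColor(np.ascontiguousarray(im),cv2.COLOR_BGR2HSV);o=((h[:,:,1]>120)&(h[:,:,0]>8)&(h[:,:,0]<25)&(h[:,:,2]>120)).astype(np.uint8);o[:160]=0;o[232:]=0;o[:,:205]=0;o[:,290:]=0
for mm,z in ((M,.018),(o,.09)):
    cn=max(cv2.findContours(mm,cv2.RETR_EXTERNAL,cv2.CHAIN_APPROX_NONE)[0],key=cv2.contourArea)
    (x,y),r=cv2.minEnclosingCircle(cn);print(x,y,r,onz(ct,(x,y),z))
cv2.imwrite('pics/c_t25.png',cv2.resize(im[150:290,180:320],None,fx=4,fy=4))
E
```

```text
[ 0.42275874 -0.1893478   0.22095913] [ 0.2862438   0.22499122 -0.20836799] 67.75
249.1600799560547 201.47134399414062 41.72769546508789 [0.59778016 0.00509033 0.018     ]
246.3102569580078 195.0914764404297 31.08538055419922 [0.60911688 0.01179399 0.09      ]
```

View pics/s25.png

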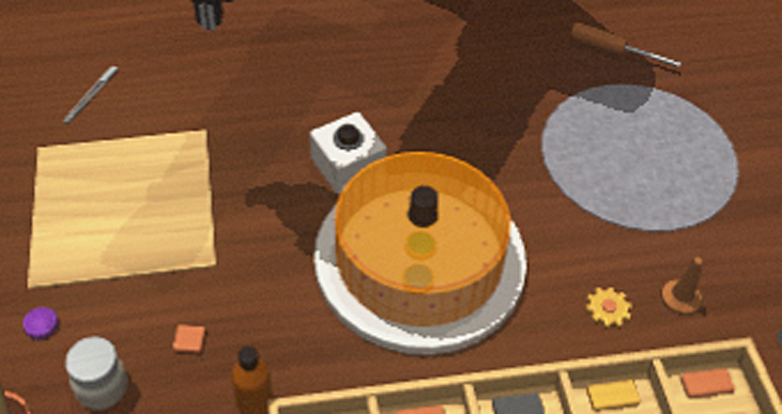

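View pics/c_t25.png

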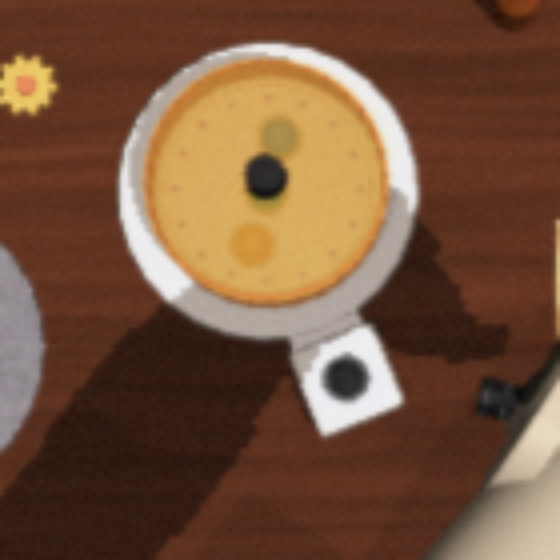

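The hood centre is about 3.5 mm from the plate centre in the same camera. The button is visibly low, the pendants are under the hood, and the pad is empty. Handing in.

```bash
python3 - <<'E'
from h import *
print(ctrl.sign_off())
E
```

```text
the job is handed in; nothing more can be done
None
```

The job is handed in at about 68 s. My last checks showed everything as asked, though no verdict is reported.

**What I did:**
- The lamp was on at the start, with the button latched in. I clicked it off with the hood still on, then stood the hood on the grey mat.
- I laid the three round pendants present (blue, green, orange) flat on the plate; red was absent.
- I put the hood back over them and clicked the lamp on with 11.5 N at the stop.

**Last checks:**
- **Hood:** it touched down at the expected height. Its centre is about 3.5 mm from the plate centre in the top view; the limit is 12 mm.
- **Pendants:** all three were flat on the plate just before the hood went on. Orange and blue are visible through the hood afterwards and green partly, behind the knob.
- **Button:** about 0.4 N at 71 mm, against 2.2 N when it was out, and it looks low in the scene picture.
- **Other things:** the bystanders look unmoved by eye in the last pictures; I didn't measure their positions again.

**Disagreements:** the three cameras differed by 2 to 5 mm in position. The last circle fit of the white platform was spoiled by shadow and the switch block, so I compared the hood with the earlier plate-dot measurement instead.

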